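# Load the sloped sample stage and latch its keeper bar

## Robot

A 7-joint arm with a two-finger parallel gripper is mounted at the origin on the work surface. World frame = base frame: x ahead of the robot, y to its left, z up, the work surface at z = 0. Lengths are in m, angles in rad, forces in N, time in s.
With the tool pointing down it reaches from about 0.4 to 0.875 m from the base axis. Payload 19.3 kg.
Tool frame: the origin (TCP) lies on the centre line of the jaws, within the pads' length; the fingertips stand 14 mm ahead of it and the grasp point (between the pads) lies 5 mm behind it; x points along the fingers, y is the direction in which the jaws open and shut, and the axes are right-handed (so a half turn about x gives the same grasp; the last joint's range is limited). The gripper opens to 85 mm and grips with 20 to 120 N. Pads are 22 mm wide; open, the fingers measure 114 mm over their backs; the gripper's body (76 mm by 85 mm) begins 54 mm behind the grasp point. The pads swing forward as they close: fully open they stand 13 mm farther back than shut.
Start: joints at [-1.312, 0.521, -0.036, 1.599, 0.021, 1.021, -0.113], TCP at [0.202, 0.592, 0.245] pointing down, gripper open.
Joint ranges: [-2.91, 2.91], [-0.3, 2.13], [-1.5, 1.42], [0.17, 2.43], [-1.26, 4.41], [0.16, 1.93], [-2.52, 2.52]. Speed limits (rad/s): [1.89, 1.89, 2.39, 2.39, 3.01, 3.01, 3.01].

## Interface

Orientations are given as [roll, pitch, yaw] about the fixed x, y, z axes, in that order (R = Rz(yaw) Ry(pitch) Rx(roll)).
In Python, from workcell import monitor, optics, bot gives the robot as it stands.
- The arm moves only by the tool arm_command, never from a script. Its arguments are lists of equal length, an entry for each row: "delta_pos": the shift along the tool's x, y, z as a fraction of full scale, a list of three; "rotation": the turn, a rotation vector about the tool's x, y, z as a fraction of full scale, a list of three. In form: {"delta_pos": [[dx, dy, dz], ...], "rotation": [[wx, wy, wz], ...]}. A call has 1 to 10 rows; each row shifts and turns the pose as measured when the row begins, along the tool's axes as they then stand; what a row does not reach is not made up. Full scale, the value 1, is 30 mm for a shift and 6 degrees for a turn. A row lasts 1/10 s, in which the tool goes at most 50 mm and 8.59 degrees, less where a joint would pass 70% of its speed; a pose out of reach is approached as far as the arm can. A call with a number of a shift or a turn outside -1 to 1 is refused whole. A call with a gripper value outside its range is refused whole. "gripper" is the closure, from -1 (fully open) to 1 (shut), so that 0 is half open, set as the call begins (left out, the last holds). The fingers move at their own pace and stop on an object; "grip_force" is the grip in N (left out, the last holds). Time passes only in rows, so rows that do not move let the fingers close. It gives the time, the measured TCP pose, the force and the opening at its end, in the units of the state.
- monitor.observe(): the state, without advancing time (a new reading comes with each control period).
- optics.grab_frame(name): name is "side" or "top" or "wrist"; returns the picture (480x640x3 uint8, red, green, blue); there is no depth.
- optics.camera_params(name): a dict with "fx", "fy", "cx", "cy" (pixels), "origin" and "rotation" of the camera in the world. Camera axes: x right, y down, z forward; pixel columns grow to the right and rows downward; lengths in m; the calibration is good to about 2 mm. A picture is of the moment at which its call begins: read the wrist's pose just before it. camera_params takes no time and is no camera call; for the wrist camera it gives the pose at the moment of the call.
- bot.job_done(): hands the job in, once; it reports no verdict.
The state is a dict: "clock": time; "qpos": joint angles; "qd": joint speeds; "joint_efforts": joint torques, N m; "position": TCP position; "tool_rot": TCP orientation; "force": force on the tool from outside, world axes, zero at the start; "moment": the same for the moment, N m; "grip_width": finger opening in m.
Only numpy, scipy, OpenCV 4.12 (cv2) and the standard library are available. Lean on these libraries where they do the work, as an engineer would, in place of code of your own. Each camera call takes 0.05 s, during which the arm holds its last target. There are 200 camera calls.

## Task

Load the sloped sample stage under its light tube: lay the long black plaque flat on the deck, lengthwise up the slope, centred on the ledge with its end against it, and let go; then stack the short plaque flat on top of it in the same way, its end also against the ledge. Then swing the keeper bar across over both until it snaps fully home in its catch, and leave the jar, the mug and the glass pebble where they are.

Things in the scene. Friction and masses are not known exactly. Their poses are not given: they have to be found in the camera images.
- deck: aluminium deck of the sample stage, sloping 28 deg, low side towards the robot. Origin on its surface at the foot of the ledge face, mid-width, about 45 mm above the bench; x points up the slope, y along the ledge (left seen from the robot), z square out of the deck. The deck spans x -10 to 125, y -102 to 102 mm
- ledge (a point): middle of the top edge of the ledge face that stops the plaques (deck x 0, y 0, z 26 mm). The dark steel ledge stands at the deck's low end: 56 mm wide (deck y -28 to 28), 26 mm high, 10 mm thick. Axes as the deck's
- light (a point): middle of a fixed level light tube, 22 mm thick, 290 mm long, parallel to the ledge, 165 mm higher than the deck's origin and 73 mm (level) behind it, on two 12 mm posts 132 mm to either side. It bars a vertical gripper from the plaques' place: come in square to the deck
- hinge (a point): on the keeper bar's hinge axis (square to the deck), at deck x 68, y 85, z 37 mm, on a post 22 mm across; its pin ends 45 mm above the deck
- catch (a point): middle of the keeper's catch at deck x 68, y -87, z 37 mm: a black block 40 x 30 mm, at most 42 mm high, with a steel spring ball on its low side and an end stop on its high side
- long_mid (a point): centre of the long plaque, a loose flat black plastic bar 110 x 50 x 14 mm, about 75 g, lying flat on the bench; x along its length, y along its width, z up. Properly seated its centre is at x 55, y 0, z 7 mm of the deck
- short_mid (a point): centre of the short plaque, a loose flat black plastic bar 80 x 50 x 14 mm, about 55 g, lying flat on the bench; x along its length, y along its width, z up. Properly seated on the long one its centre is at x 40, y 0, z 21 mm of the deck
- keeper (a joint): angle of the steel keeper bar (rad): 0 is fully shut, the bar lying across the deck towards deck -y, above the plaques; it grows to 1.95 as the bar swings parallel to the deck down the slope (straight down at 1.57). It stays where left (about 1 N at the knob moves it); from about 0.11 it must be pushed past a spring ball (3 to 8 N at the knob), then snaps to 0 against a stop
- keeper_knob (a point): mid-height of the keeper bar's round black knob, 18 mm across, 40 mm tall, square to the deck, 140 mm from the hinge axis. At joint angle q it is at deck x 68 - 140 sin q, y 85 - 140 cos q, z 62 mm. The bar is 16 mm wide, 168 mm long from the axis, from deck z 32 to 42 mm; the knob stands on it, z 42 to 82 mm
- jar: bystander: closed amber glass jar, 60 mm across, 90 mm tall; origin at the centre of its underside
- mug: bystander: white mug, 80 mm across, 90 mm tall, handle at its +y; origin at the centre of its underside
- pebble: bystander: flat green glass pebble, 60 mm across, 26 mm high; origin at the centre of its underside
Mind the look-alikes: they are no part of the job. What is shaped like the part that bears short_mid but brown is not meant.

How it is judged:
On the way, in this order (a step that is already met when the one before it is completed fails the run):
1. the long plaque lies flat on the deck against the ledge, let go (x of long_mid in the frame of deck between 0.051 and 0.06 m and y of long_mid in the frame of deck between -0.012 and 0.012 m and z of long_mid in the frame of deck between 0.003 and 0.011 m and angle between the z axis of long_mid and the z axis of deck, either way round below 0.06 rad and angle between the x axis of long_mid and the x axis of deck, either way round below 0.1 rad and contact force between the fingers and long below 0.1 N and linear speed of long below 0.02 m/s), for 0.2 s.
2. the short plaque lies flat on the long one against the ledge, let go (x of long_mid in the frame of deck between 0.051 and 0.06 m and y of long_mid in the frame of deck between -0.012 and 0.012 m and z of long_mid in the frame of deck between 0.003 and 0.011 m and angle between the z axis of each of long_mid, short_mid and the z axis of deck, either way round below 0.06 rad and angle between the x axis of each of long_mid, short_mid and the x axis of deck, either way round below 0.1 rad and x of short_mid in the frame of deck between 0.036 and 0.045 m and y of short_mid in the frame of deck between -0.012 and 0.012 m and z of short_mid in the frame of deck between 0.017 and 0.025 m and contact force between the fingers and short below 0.1 N and linear speed of short below 0.02 m/s), for 0.2 s.
3. the keeper bar is home in its catch over both plaques (x of long_mid in the frame of deck between 0.051 and 0.06 m and y of long_mid in the frame of deck between -0.012 and 0.012 m and z of long_mid in the frame of deck between 0.003 and 0.011 m and angle between the z axis of each of long_mid, short_mid and the z axis of deck, either way round below 0.06 rad and angle between the x axis of each of long_mid, short_mid and the x axis of deck, either way round below 0.1 rad and x of short_mid in the frame of deck between 0.036 and 0.045 m and y of short_mid in the frame of deck between -0.012 and 0.012 m and z of short_mid in the frame of deck between 0.017 and 0.025 m and value of joint keeper below 0.035 rad), for 0.2 s.
At the end, for the whole second after the job is handed in: Long plaque flat on the deck (within 0.06 rad), lengthwise (within 0.1 rad), its end within 5 mm of the ledge, its centre within 12 mm of the ledge's middle; the short plaque likewise, lying on top of the long one; keeper bar within 0.035 rad of shut; both plaques and the bar at rest (all of step 3 and contact force between the fingers and long below 0.1 N and linear speed of each of long, short below 0.02 m/s and contact force between the fingers and short below 0.1 N and velocity of joint keeper between -0.05 and 0.05 rad/s); the robot touches nothing.
It fails at once if the jar was pushed or tipped (distance of jar from where it was at the start of the episode above 0.03 m or angle between jar's own z axis and vertical above 0.35 rad).
It fails at once if the mug was pushed or tipped (distance of mug from where it was at the start of the episode above 0.03 m or angle between mug's own z axis and vertical above 0.35 rad).
It fails at once if the pebble was pushed away (distance of pebble from where it was at the start of the episode above 0.03 m).
It also fails if it takes over 72 s, if anything falls off the work surface, if the arm or the gripper's body presses on something with over 40 N, if the wrist force passes 120 N, or if a joint passes its speed limit or range.

## Working session

There is one attempt and no reset: what is moved stays moved. The work goes in short steps, Python scripts to look and compute and a tool call to move; the robot and the scene stay as the last step left them, time stands still between calls to the robot, and variables do not carry over. Pictures are saved under pics/ and viewed, about 8 in all and at most 12, crops included, and the job is handed in when it is done.

Besides the shell and the picture viewer there is one more tool, called after ">>>" by a JSON object that holds its "api" and its "payload", one argument or row to a line. arm_command: Moves the arm, as the interface text tells. Its arguments: {"type":"object","properties":{"delta_pos":{"type":"array","items":{"type":"array","items":{"type":"number"}}},"rotation":{"type":"array","items":{"type":"array","items":{"type":"number"}}},"gripper":{"type":"number"},"grip_force":{"type":"number"}},"required":["delta_pos","rotation"]}

```bash
ls; mkdir -p pics; python3 - <<'E'
from workcell import monitor, optics, bot
import cv2,json,numpy as np
print(monitor.observe())
for n in("side","top","wrist"):
    p=optics.camera_params(n); print(n,p)
    f=optics.grab_frame(n); cv2.imwrite(f"pics/{n}0.png",f[:,:,::-1])
E
```

```text
pics
{'clock': 0.0, 'qpos': array([-1.31220818,  0.52200335, -0.03633424,  1.59998529,  0.02120414,
        1.02112396, -0.11281604]), 'qd': array([ 0.00077809,  0.00126111, -0.00046297, -0.00195573, -0.00055468,
        0.00175643, -0.00053799]), 'joint_efforts': array([-5.09511883e-04, -9.27114201e+01,  1.98003799e+00, -3.69926870e+01,
        1.78518961e-02,  8.29191558e-03,  2.15932351e-05]), 'position': array([0.20173837, 0.59120849, 0.24474044]), 'tool_rot': array([-1.49867437,  1.56966155, -1.82748085]), 'force': array([-0.14525383,  0.74037266, -0.3703831 ]), 'moment': array([-0.01117556,  0.00955849, -0.00139401]), 'grip_width': 0.0854622831403416}
side {'fx': 606.7013069088529, 'fy': 606.7013069088529, 'cx': 320.1378491579138, 'cy': 245.77146883377907, 'origin': array([ 0.37650669, -1.04272038,  1.01514633]), 'rotation': array([-2.26041971, -0.01315143, -0.15106153])}
top {'fx': 452.85989126792816, 'fy': 452.85989126792816, 'cx': 317.4734510933922, 'cy': 235.15041156656793, 'origin': array([ 0.35545661, -0.01415857,  1.06719646]), 'rotation': array([-2.97325937,  0.00414057, -1.59353038])}
wrist {'fx': 388.5437025464728, 'fy': 388.5437025464728, 'cx': 317.76075918384214, 'cy': 231.42423889579433, 'origin': array([0.13716709, 0.61385728, 0.37339472]), 'rotation': array([2.86876358e+00, 3.54767608e-04, 1.24120989e+00])}
```

View pics/top0.png

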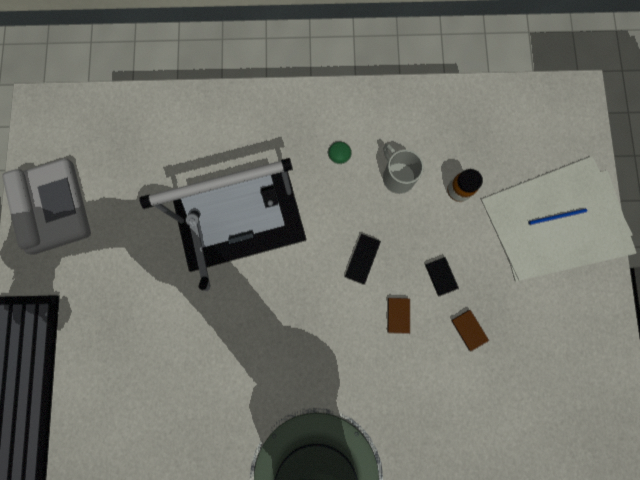

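View pics/side0.png

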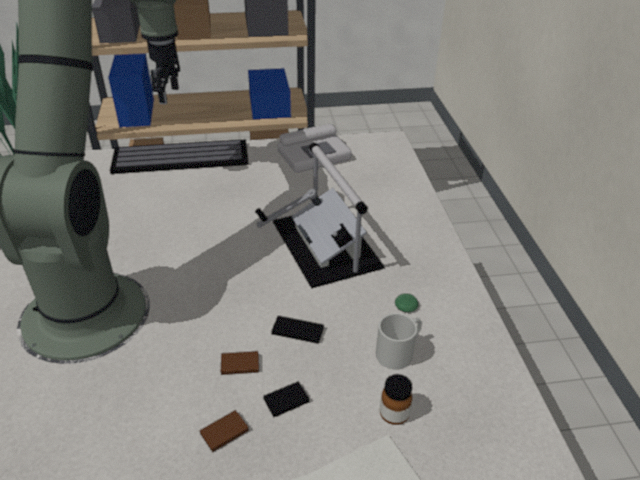

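Top view: the two black bars are at (362,258) (longer) and (441,275) (shorter). Brown look-alikes are at (399,314) and (469,329). The stage is at about (240,215), with the keeper swung open and its knob near (194,218). The pebble is at (340,152), the mug at (404,168) and the jar at (467,183). I'll confirm with a crop and measure.

```bash
cat > h.py <<'E'
import numpy as np, cv2, json
from scipy.spatial.transform import Rotation as Ro
def cam(p):
    r=np.asarray(p["rotation"],float)
    return np.asarray(p["origin"]), (Ro.from_euler("xyz",r).as_matrix() if r.shape==(3,) else r), np.array([[p["fx"],0,p["cx"]],[0,p["fy"],p["cy"]],[0,0,1]])
def ray(p,uv):
    o,R,K=cam(p); d=R@np.linalg.inv(K)@np.r_[uv,1]; return o,d/np.linalg.norm(d)
def onz(p,uv,z):
    o,d=ray(p,uv); return o+d*(z-o[2])/d[2]
def proj(p,X):
    o,R,K=cam(p); c=K@(R.T@(np.asarray(X)-o)); return c[:2]/c[2]
def tri(obs):
    A=np.zeros((3,3));b=np.zeros(3)
    for p,uv in obs:
        o,d=ray(p,uv);M=np.eye(3)-np.outer(d,d);A+=M;b+=M@o
    return np.linalg.solve(A,b)
def bars(p,img,z=0.014,lo=60,amin=200):
    "dark and brown blobs -> list of (centre world, L, W, yaw, px, V)"
    g=img.max(2); m=(g<lo).astype(np.uint8); out=[]
    for c in cv2.findContours(m,cv2.RETR_EXTERNAL,cv2.CHAIN_APPROX_NONE)[0]:
        if amin<cv2.contourArea(c)<4e4:
            w=np.array([onz(p,q[0].astype(float),z)[:2] for q in c])
            (x,y),(a,b),t=cv2.minAreaRect((w*1000).astype(np.float32))
            if a<b:a,b,t=b,a,t+90
            out.append((round(x),round(y),round(a),round(b),round(t),c.mean(0)[0].round()))
    return out
E
python3 - <<'E'
from h import *
from workcell import optics
P={n:optics.camera_params(n) for n in("top","side")}
print({n:proj(P[n],[0,0,0]).round() for n in P})
T=cv2.imread("pics/top0.png");S=cv2.imread("pics/side0.png")
for n,i in(("top",T),("side",S)):
    print(n)
    for b in bars(P[n],i,z=0.014,lo=45): print(b)
a=cv2.resize(T[130:300,135:315],None,fx=400/180,fy=400/180,interpolation=cv2.INTER_CUBIC)
b=cv2.resize(S[140:290,250:390],None,fx=400/140,fy=400/140,interpolation=cv2.INTER_CUBIC)
c=cv2.resize(T[225:355,335:495],None,fx=1.3,fy=1.3)
o=np.zeros((600,800,3),np.uint8)
o[:a.shape[0],:400]=a;o[:b.shape[0],400:]=b;o[400:400+c.shape[0],:c.shape[1]]=c
o=cv2.convertScaleAbs(o,alpha=1.5)
cv2.imwrite("pics/c1.png",o)
E
```

```text
{'top': array([317., 477.]), 'side': array([ 84., 315.])}
top
(47, 2, 180, 94, 89, array([315., 459.]))
(211, 655, 396, 136, 0, array([ 25., 386.]))
(432, -299, 77, 50, 20, array([441., 276.]))
(477, -117, 109, 48, 157, array([362., 258.]))
(543, 300, 178, 40, 22, array([184., 233.]))
(580, 153, 243, 175, 104, array([261., 224.]))
(661, -381, 61, 54, 133, array([469., 180.]))
side
(434, -307, 79, 53, 19, array([286., 399.]))
(660, -311, 63, 50, 75, array([398., 387.]))
(478, -125, 108, 53, 157, array([297., 329.]))
(11, 20, 182, 93, 37, array([ 88., 308.]))
(588, 167, 288, 197, 104, array([328., 256.]))
(-60, 451, 351, 95, 101, array([ 84., 200.]))
(194, 678, 432, 196, 180, array([176., 161.]))
(-214, 1391, 575, 221, 137, array([72., 67.]))
(99, 1391, 706, 153, 92, array([163.,  65.]))
(726, 1451, 1327, 25, 82, array([310.,  66.]))
```

View pics/c1.png

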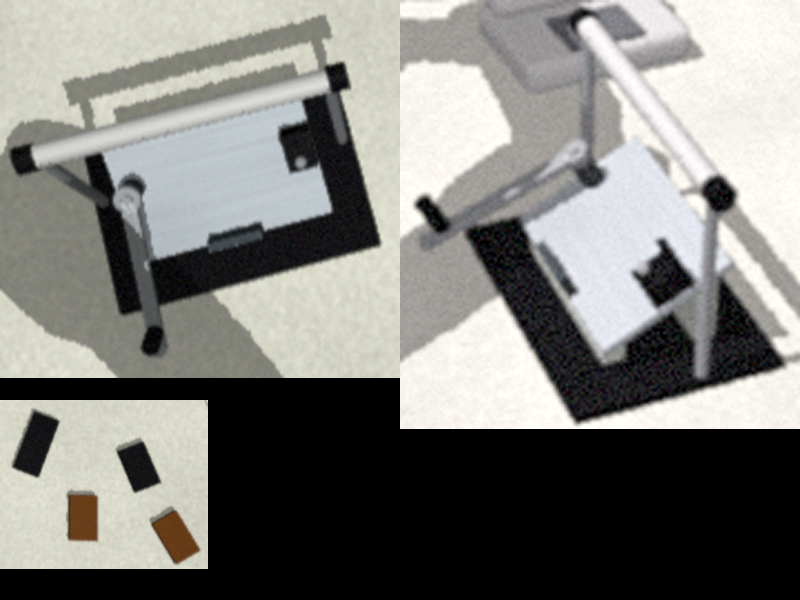

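The crop confirms the black pair: the one measuring 109x48 mm is the long plaque, the one measuring 77x50 mm is the short plaque, and both browns are look-alikes. Next I'll triangulate the stage points picked from the crop.

```bash
python3 - <<'E'
from h import *
from workcell import optics
P={n:optics.camera_params(n) for n in("top","side")}
t=lambda u,v:(P["top"],np.array([135+u*.45-.25,130+v*.45-.25])); s=lambda u,v:(P["side"],np.array([250+(u-400)*.35-.3,140+v*.35-.3]))
pts={"capL":(t(24,158),s(583,22)),"capR":(t(336,77),s(718,193)),"nearR":(t(331,213),s(605,352)),"nearL":(t(155,261),s(528,224)),
"ledL":(t(208,239),s(540,245)),"ledR":(t(264,225),s(577,290)),"knob":(t(151,340),s(432,212)),"pin":(t(131,185),s(578,150)),"ball":(t(300,161),s(643,268))}
W={k:tri(v) for k,v in pts.items()}
for k in W: print(k,(W[k]*1000).round(1), [ (proj(p,W[k])-uv).round(1) for p,uv in pts[k]])
d=W["capL"]-W["capR"];yaw=np.arctan2(d[1],d[0])-np.pi/2
print("yaw",np.degrees(yaw),np.linalg.norm(d))
mid=(W["capL"]+W["capR"])/2; print("origin from tube",mid-[.073*np.cos(yaw),.073*np.sin(yaw),.165])
E
```

```text
capL [577.3 319.4 210.2] [array([-0. , -0.3]), array([-0.2,  0.1])]
capR [645.6  45.1 208.8] [array([-0. , -0.5]), array([-0.4,  0.1])]
nearR [558.3  64.   34.9] [array([-0. , -1.3]), array([-1.2,  0.3])]
nearL [512.2 245.5  41.6] [array([-0. , -1.9]), array([-1.6,  0.3])]
ledL [523.2 186.6  62.6] [array([0. , 1.2]), array([ 1. , -0.2])]
ledR [543.9 131.8  50.7] [array([-0. , -1.1]), array([-1. ,  0.2])]
knob [426.4 241.1  68. ] [array([-0. , -0.7]), array([-0.5,  0.1])]
pin [567.3 250.  119.2] [array([0.1, 1.7]), array([ 1.3, -0.4])]
ball [595.7  88.7 104.1] [array([-0. , -0.5]), array([-0.4,  0.1])]
yaw 13.98814909889154 0.2826040592848735
origin from tube [0.54059707 0.16460653 0.04451018]
```

```bash
cat >> h.py <<'E'
YAW=np.radians(14.0); O=np.array([.5406,.1646,.045])
D=Ro.from_euler("z",YAW).as_matrix()@Ro.from_euler("y",-28,degrees=True).as_matrix()
def dk(*v): return O+D@(np.array(v)/1000)
def todk(X): return (D.T@(np.asarray(X)-O))*1000
def down(az):  # vertical tool, z_tool along azimuth az (deg)
    a=np.radians(az); z=np.array([np.cos(a),np.sin(a),0]);x=np.array([0,0,-1.]);return np.c_[x,np.cross(z,x),z]
SQ=np.c_[-D[:,2],D[:,1],D[:,0]]
def state():
    from workcell import monitor
    s=monitor.observe(); return s,np.asarray(s["position"]),Ro.from_euler("xyz",s["tool_rot"]).as_matrix()
def plan(pos,R,smax=1,wmax=1,n=None):
    s,p,Rc=state(); d=Rc.T@(np.asarray(pos)-p); w=Ro.from_matrix(Rc.T@R).as_rotvec()
    print("now",p.round(4),"q",s["qpos"].round(2),"F",s["force"].round(1),"w",round(s["grip_width"],4),"t",round(s["clock"],2))
    print("shift mm tool",(d*1000).round(1),"rot deg",np.degrees(w).round(2))
    d=d/.03;w=np.degrees(w)/6
    n=n or int(np.ceil(max(np.linalg.norm(d)/smax,np.linalg.norm(w)/wmax,1))); q,R0=p.copy(),Rc.copy()
    print(n,"rows, no coupling if turn small:",(d/n).round(3),(w/n).round(3))
    rows=[]
    for i in range(n):
        R0=Rc@Ro.from_rotvec(np.radians(6*w/n)*i).as_matrix(); rows.append((R0.T@(np.asarray(pos)-p)/n/.03).round(2).tolist())
    if np.linalg.norm(w)>.5: print("coupled",rows)
E
python3 - <<'E'
from h import *
plan([.478,-.122,.16],down(-23),smax=.95)
E
```

```text
now [0.2018 0.5913 0.2449] q [-1.31  0.52 -0.04  1.6   0.02  1.02 -0.11] F [0.6 0.  0.8] w 0.0851 t 0.15
shift mm tool [  85.4 -585.8  491.8] rot deg [4.16 0.   0.05]
28 rows, no coupling if turn small: [ 0.102 -0.697  0.585] [0.025 0.    0.   ]
coupled [[0.1, -0.7, 0.59], [0.1, -0.7, 0.59], [0.1, -0.69, 0.59], [0.1, -0.69, 0.59], [0.1, -0.69, 0.59], [0.1, -0.69, 0.59], [0.1, -0.69, 0.6], [0.1, -0.69, 0.6], [0.1, -0.69, 0.6], [0.1, -0.68, 0.6], [0.1, -0.68, 0.6], [0.1, -0.68, 0.61], [0.1, -0.68, 0.61], [0.1, -0.68, 0.61], [0.1, -0.68, 0.61], [0.1, -0.67, 0.61], [0.1, -0.67, 0.61], [0.1, -0.67, 0.62], [0.1, -0.67, 0.62], [0.1, -0.67, 0.62], [0.1, -0.67, 0.62], [0.1, -0.66, 0.62], [0.1, -0.66, 0.62], [0.1, -0.66, 0.63], [0.1, -0.66, 0.63], [0.1, -0.66, 0.63], [0.1, -0.66, 0.63], [0.1, -0.65, 0.63]]
```

>>> {"api": "arm_command", "payload": {
  "delta_pos": [
    [0, -0.7, 0.6],
    [0, -0.7, 0.6],
    [0, -0.7, 0.6],
    [0, -0.7, 0.6],
    [0, -0.7, 0.6],
    [0, -0.7, 0.6],
    [0, -0.7, 0.6],
    [0, -0.7, 0.6],
    [0, -0.7, 0.6],
    [0, -0.7, 0.6]
  ],
  "rotation": [
    [0, 0, 0],
    [0, 0, 0],
    [0, 0, 0],
    [0, 0, 0],
    [0, 0, 0],
    [0, 0, 0],
    [0, 0, 0],
    [0, 0, 0],
    [0, 0, 0],
    [0, 0, 0]
  ],
  "gripper": -1
}}

```text
clock: 1.15
position: [0.3052, 0.3263, 0.2427]
tool_rot: [-1.927, 1.567, -2.251]
force: [-0.1, -0.9, -0.4]
grip_width: 0.0855
```

>>> {"api": "arm_command", "payload": {
  "delta_pos": [
    [0, -0.7, 0.6],
    [0, -0.7, 0.6],
    [0, -0.7, 0.6],
    [0, -0.7, 0.6],
    [0, -0.7, 0.6],
    [0, -0.7, 0.6],
    [0, -0.7, 0.6],
    [0.1, -0.7, 0.6],
    [0.1, -0.7, 0.6],
    [0.1, -0.7, 0.6]
  ],
  "rotation": [
    [0, 0, 0],
    [0, 0, 0],
    [0, 0, 0],
    [0, 0, 0],
    [0, 0, 0],
    [0, 0, 0],
    [0, 0, 0],
    [0, 0, 0],
    [0, 0, 0],
    [0, 0, 0]
  ]
}}

```text
clock: 2.15
position: [0.4116, 0.0585, 0.2345]
tool_rot: [-1.828, 1.568, -2.151]
force: [0.6, 1.0, 0.4]
grip_width: 0.0858
```

```bash
python3 - <<'E'
from h import *
plan([.478,-.122,.16],down(-23),smax=.95)
E
```

```text
now [0.4116 0.0585 0.2345] q [-0.47  0.21  0.21  2.14 -0.06  0.81  1.03] F [0.6 1.  0.4] w 0.0858 t 2.15
shift mm tool [  74.8 -149.9  120.3] rot deg [ 4.49 -0.03  0.15]
8 rows, no coupling if turn small: [ 0.312 -0.624  0.501] [ 0.094 -0.001  0.003]
coupled [[0.31, -0.62, 0.5], [0.31, -0.62, 0.51], [0.31, -0.61, 0.51], [0.31, -0.61, 0.52], [0.31, -0.6, 0.53], [0.31, -0.6, 0.53], [0.31, -0.59, 0.54], [0.31, -0.59, 0.54]]
```

>>> {"api": "arm_command", "payload": {
  "delta_pos": [
    [0.31, -0.62, 0.5],
    [0.31, -0.62, 0.5],
    [0.31, -0.61, 0.51],
    [0.31, -0.61, 0.52],
    [0.31, -0.6, 0.53],
    [0.31, -0.6, 0.53],
    [0.31, -0.6, 0.54],
    [0.3, -0.6, 0.54],
    [0, 0, 0],
    [0, 0, 0]
  ],
  "rotation": [
    [0.1, 0, 0],
    [0.1, 0, 0],
    [0.1, 0, 0],
    [0.1, 0, 0],
    [0.1, 0, 0],
    [0.1, 0, 0],
    [0.1, 0, 0],
    [0.1, 0, 0],
    [0, 0, 0],
    [0, 0, 0]
  ]
}}

```text
clock: 3.15
position: [0.479, -0.1334, 0.1569]
tool_rot: [-1.782, 1.567, -2.196]
force: [-0.8, 1.1, -0.8]
grip_width: 0.0855
```

```bash
cat > look.py <<'E'
from h import *
import sys
from workcell import optics
# wrist look at bars lying on the bench
p=optics.camera_params("wrist"); f=optics.grab_frame("wrist"); cv2.imwrite(sys.argv[1],f[:,:,::-1])
for b in bars(p,f,z=0.014,lo=int(sys.argv[2]),amin=1500): print(b)
E
python3 look.py pics/w1.png 45; python3 - <<'E'
from h import *
plan([.478,-.122,.16],down(-23),smax=.95)
E
```

```text
(432, -298, 79, 56, 19, array([ 86., 248.]))
(477, -119, 109, 49, 157, array([334., 209.]))
now [ 0.479  -0.1333  0.157 ] q [-0.05  0.46  0.26  2.02 -0.18  0.68  1.48] F [-0.8 -0.1 -0.1] w 0.0853 t 3.2
shift mm tool [-3.   9.9 -5.5] rot deg [-0.7  -0.03  0.19]
1 rows, no coupling if turn small: [-0.102  0.331 -0.182] [-0.117 -0.005  0.032]
```

View pics/w1.png

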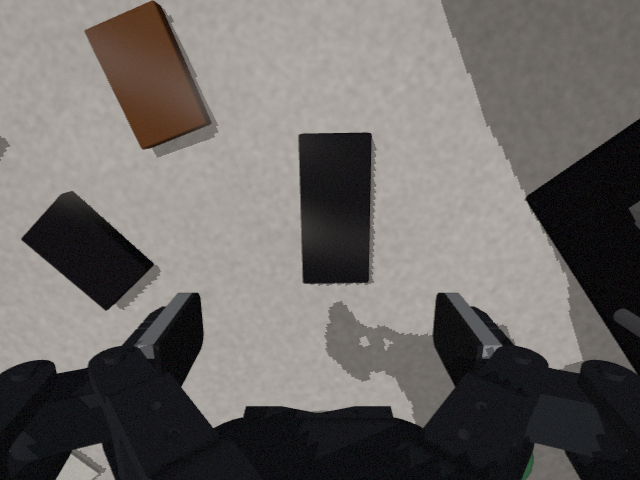

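The wrist view shows the long plaque at px (336,208), between the fingers, with the short one at (88,250) and a brown look-alike at (148,75). I'll descend on the long plaque at (477,-119).

>>> {"api": "arm_command", "payload": {
  "delta_pos": [
    [0, 0.44, -0.22],
    [0.4, 0, 0],
    [0.8, 0, 0],
    [0.8, 0, 0],
    [0.8, 0, 0],
    [0.6, 0, 0],
    [0.4, 0, 0],
    [0, 0, 0]
  ],
  "rotation": [
    [-0.12, 0, 0.03],
    [0, 0, 0],
    [0, 0, 0],
    [0, 0, 0],
    [0, 0, 0],
    [0, 0, 0],
    [0, 0, 0],
    [0, 0, 0]
  ]
}}

```text
clock: 4.0
position: [0.4786, -0.1096, 0.0385]
tool_rot: [1.091, 1.567, 0.702]
force: [0.2, 1.5, 0.5]
grip_width: 0.085
```

```bash
python3 - <<'E'
from h import *
plan([.477,-.1195,.014],down(-23),smax=.4)
E
```

```text
now [ 0.4786 -0.1096  0.0385] q [-0.01  0.67  0.15  2.09 -0.25  0.4   1.53] F [0.2 1.5 0.5] w 0.085 t 4.0
shift mm tool [24.4 -9.8  2.3] rot deg [ 0.71  0.1  -0.2 ]
3 rows, no coupling if turn small: [ 0.271 -0.109  0.025] [ 0.039  0.006 -0.011]
```

>>> {"api": "arm_command", "payload": {
  "delta_pos": [
    [0.1, -0.3, 0.07],
    [0.2, 0, 0],
    [0.25, 0, 0],
    [0, 0, 0]
  ],
  "rotation": [
    [0.1, 0, 0],
    [0, 0, 0],
    [0, 0, 0],
    [0, 0, 0]
  ]
}}

```text
clock: 4.4
position: [0.478, -0.1195, 0.0224]
tool_rot: [0.74, 1.565, 0.34]
force: [-0.4, 0.1, -0.2]
grip_width: 0.0854
```

```bash
python3 - <<'E'
from h import *
plan([.477,-.1195,.014],down(-23),smax=.4)
E
```

```text
now [ 0.478  -0.1195  0.0224] q [ 0.02  0.7   0.14  2.09 -0.26  0.36  1.55] F [-0.4  0.1 -0.2] w 0.0854 t 4.4
shift mm tool [ 8.4 -0.5 -0.9] rot deg [ 0.07  0.26 -0.23]
1 rows, no coupling if turn small: [ 0.28  -0.015 -0.031] [ 0.012  0.043 -0.039]
```

>>> {"api": "arm_command", "payload": {
  "delta_pos": [
    [0.28, 0, 0],
    [0, 0, 0],
    [0, 0, 0]
  ],
  "rotation": [
    [0, 0.04, -0.04],
    [0, 0, 0],
    [0, 0, 0]
  ]
}}

```text
clock: 4.7
position: [0.4784, -0.1194, 0.0136]
tool_rot: [-0.365, 1.57, -0.765]
force: [0.4, -0.0, 0.4]
grip_width: 0.0857
```

>>> {"api": "arm_command", "payload": {
  "delta_pos": [
    [0, 0, 0],
    [0, 0, 0],
    [0, 0, 0],
    [0, 0, 0],
    [0, 0, 0],
    [0, 0, 0],
    [0, 0, 0]
  ],
  "rotation": [
    [0, 0, 0],
    [0, 0, 0],
    [0, 0, 0],
    [0, 0, 0],
    [0, 0, 0],
    [0, 0, 0],
    [0, 0, 0]
  ],
  "gripper": 1,
  "grip_force": 40
}}

```text
clock: 5.4
position: [0.4786, -0.1192, 0.0143]
tool_rot: [0.103, 1.57, -0.297]
force: [-1.0, 0.1, -1.0]
grip_width: 0.0489
```

```bash
python3 - <<'E'
from h import *
plan([.477,-.1195,.2],down(-23))
for v in [(58,0,130),(58,0,14)]: print(dk(*v))
E
```

```text
now [ 0.4786 -0.1192  0.0143] q [ 0.02  0.72  0.14  2.09 -0.26  0.35  1.54] F [-1.   0.1 -1. ] w 0.0489 t 5.4
shift mm tool [-185.7   -0.8   -1.2] rot deg [ 0.09  0.07 -0.01]
7 rows, no coupling if turn small: [-0.884 -0.004 -0.006] [ 0.002  0.002 -0.   ]
[0.53107136 0.16222424 0.18701254]
[0.58391241 0.175399   0.08459062]
```

>>> {"api": "arm_command", "payload": {
  "delta_pos": [
    [-0.5, 0, 0],
    [-0.9, 0, 0],
    [-0.9, 0, 0],
    [-0.9, 0, 0],
    [-0.9, 0, 0],
    [-0.9, 0, 0],
    [-0.8, 0, 0],
    [0, 0, 0]
  ],
  "rotation": [
    [0, 0, 0],
    [0, 0, 0],
    [0, 0, 0],
    [0, 0, 0],
    [0, 0, 0],
    [0, 0, 0],
    [0, 0, 0],
    [0, 0, 0]
  ]
}}

```text
clock: 6.2
position: [0.4774, -0.1192, 0.1943]
tool_rot: [-2.964, 1.569, 2.919]
force: [-0.0, 0.0, -1.4]
grip_width: 0.0487
```

```bash
python3 - <<'E'
from h import *
plan(dk(60,0,125),SQ,n=14)
E
```

```text
now [ 0.4774 -0.1192  0.1943] q [-0.1   0.4   0.28  2.01 -0.16  0.76  1.45] F [-0.   0.  -1.4] w 0.0487 t 6.2
shift mm tool [ 10.8 282.6 -57. ] rot deg [-36.2  -27.1    9.01]
14 rows, no coupling if turn small: [ 0.026  0.673 -0.136] [-0.431 -0.323  0.107]
coupled [[0.03, 0.67, -0.14], [0.03, 0.68, -0.11], [0.03, 0.68, -0.08], [0.04, 0.68, -0.05], [0.05, 0.69, -0.02], [0.05, 0.68, 0.01], [0.06, 0.68, 0.04], [0.07, 0.68, 0.07], [0.08, 0.67, 0.1], [0.09, 0.67, 0.12], [0.11, 0.66, 0.15], [0.12, 0.65, 0.18], [0.13, 0.64, 0.2], [0.15, 0.63, 0.23]]
```

>>> {"api": "arm_command", "payload": {
  "delta_pos": [
    [0.03, 0.67, -0.14],
    [0.03, 0.68, -0.11],
    [0.03, 0.68, -0.08],
    [0.04, 0.68, -0.05],
    [0.05, 0.69, -0.02],
    [0.05, 0.68, 0.01],
    [0.06, 0.68, 0.04],
    [0.07, 0.68, 0.07],
    [0.08, 0.67, 0.1],
    [0, 0, 0]
  ],
  "rotation": [
    [-0.43, -0.32, 0.11],
    [-0.43, -0.32, 0.11],
    [-0.43, -0.32, 0.11],
    [-0.43, -0.32, 0.11],
    [-0.43, -0.32, 0.11],
    [-0.43, -0.32, 0.11],
    [-0.43, -0.32, 0.11],
    [-0.43, -0.32, 0.11],
    [-0.43, -0.32, 0.11],
    [0, 0, 0]
  ]
}}

```text
clock: 7.2
position: [0.512, 0.069, 0.1837]
tool_rot: [0.121, 1.246, 0.146]
force: [0.3, -1.5, 0.4]
grip_width: 0.0489
```

```bash
python3 - <<'E'
from h import *
plan(dk(60,0,125),SQ,n=5)
E
```

```text
now [0.512  0.069  0.1837] q [-0.41  0.33  0.17  2.21 -0.06  0.29  1.39] F [ 0.3 -1.5  0.4] w 0.0489 t 7.2
shift mm tool [11.8 93.4 23.4] rot deg [-12.13  -9.24   2.81]
5 rows, no coupling if turn small: [0.079 0.622 0.156] [-0.404 -0.308  0.094]
coupled [[0.08, 0.62, 0.16], [0.09, 0.61, 0.18], [0.1, 0.61, 0.2], [0.12, 0.6, 0.22], [0.13, 0.58, 0.24]]
```

```bash
cat > fk.py <<'E'
from h import *
import itertools
from scipy.optimize import least_squares
Q=[([-1.31220818,.52200335,-.03633424,1.59998529,.02120414,1.02112396,-.11281604],[.2017,.5912,.2447]),
([-.47,.21,.21,2.14,-.06,.81,1.03],[.4116,.0585,.2345]),([-.05,.46,.26,2.02,-.18,.68,1.48],[.479,-.1333,.157]),
([-.01,.67,.15,2.09,-.25,.40,1.53],[.4786,-.1096,.0385]),([.02,.72,.14,2.09,-.26,.35,1.54],[.4786,-.1192,.0143]),
([-.1,.4,.28,2.01,-.16,.76,1.45],[.4774,-.1192,.1943]),([-.41,.33,.17,2.21,-.06,.29,1.39],[.512,.069,.1837])]
def fk(q,L,s):
    e=lambda a,t:Ro.from_euler(a,t).as_matrix()
    R=e("z",s[0]*q[0]+L[4])@e("y",q[1]); p=np.array([0,0,L[0]])+R@[L[5],0,L[1]]
    R=R@e("z",s[1]*q[2])@e("y",q[3]); p=p+R@[L[6],0,L[2]]
    R=R@e("z",s[2]*q[4])@e("y",q[5]); p=p+R@[0,0,L[3]]
    return p,R@e("z",s[3]*q[6])
if __name__=="__main__":
    for s in itertools.product((1,-1),(1,-1),(1,-1)):
        f=lambda L:np.concatenate([fk(q,L,s+(1,))[0]-x for q,x in Q])
        r=least_squares(f,[.34,.4,.4,.3,0,0,0]); print(s,(np.sqrt(np.mean(r.fun**2))*1000).round(2),r.x.round(4))
E
python3 fk.py
```

```text
(1, 1, 1) 129.58 [-0.4803 -1.4094 -1.0712 -0.2871  0.0291  0.4005 -1.5857]
(1, 1, -1) 122.89 [-0.5632 -1.4915 -0.9898 -0.5492  0.1845  0.4264 -1.5457]
(1, -1, 1) 127.49 [ 2.1687  0.4639  1.2346  1.4131  1.8851 -0.5786  0.5827]
(1, -1, -1) 123.79 [-1.6808 -1.3449 -1.5797 -1.3279 -0.461   0.8166 -1.4238]
(-1, 1, 1) 43.88 [ 0.2172  0.461   0.1768  0.1906 -0.2873  0.2538  0.0499]
(-1, 1, -1) 44.25 [-0.0384  0.3782  0.1616 -0.1166 -0.2564  0.2803  0.0077]
(-1, -1, 1) 10.79 [ 0.2232  0.4885  0.3732  0.197  -0.0864  0.0565 -0.0125]
(-1, -1, -1) 4.99 [ 0.3357  0.5229  0.4268  0.3212 -0.1155 -0.002  -0.0096]
```

```bash
cat > fk2.py <<'E'
from fk import *
s=(-1,-1,-1)
def fk(q,L,tool=False):
    e=lambda a,t:Ro.from_euler(a,t).as_matrix()
    R=e("z",-q[0]); p=np.array([0,0,L[0]]); R=R@e("y",q[1]); p=p+R@[0,L[4],L[1]]
    R=R@e("z",-q[2])@e("y",q[3]); p=p+R@[0,L[5],L[2]]
    R=R@e("z",-q[4])@e("y",q[5]); p=p+R@[0,L[6],L[3]]
    return p,R@e("z",-q[6])
r=least_squares(lambda L:np.concatenate([fk(q,L)[0]-x for q,x in Q]),[.34,.5,.42,.3,0,0,0]); L=r.x
if __name__=="__main__":
    print((np.sqrt(np.mean(r.fun**2))*1000).round(2),L.round(4))
    from workcell import monitor
    st,p,Rc=state(); q0=st["qpos"]; pf,Rf=fk(q0,L); print(p,pf); M=Rf.T@Rc; print(M.round(3))
    for off in (60,80,100):
      pass
    for v in [(60,0,125),(57,0,16),(57,0,28)]:
        for seed in ([q0]+[q0+[0,0,x,0,0,0,0] for x in (-.5,.5,1,-1)]+[np.r_[q0[:4],np.pi,.3,q0[6]-np.pi+2*np.pi*0]]):
            X=dk(*v); g=lambda q:np.r_[(fk(q,L)[0]-X)*10,Ro.from_matrix((fk(q,L)[1]@M).T@SQ).as_rotvec()*3,(q-seed)*.003]
            z=least_squares(g,seed); print(v,z.x.round(2),np.linalg.norm(z.fun[:6]).round(3))
E
python3 fk2.py
```

```text
1.9 [ 0.329   0.5291  0.4218  0.3198 -0.0243 -0.0368  0.0011]
[0.5120338  0.06901845 0.18371023] [0.51505997 0.0686437  0.18527816]
[[ 0. -1. -0.]
 [ 0. -0. -1.]
 [ 1.  0.  0.]]
(60, 0, 125) [-0.68  0.37  0.27  2.25 -0.01  0.06  1.38] 0.0
(60, 0, 125) [-0.68  0.37  0.27  2.25  0.03  0.06  1.34] 0.0
(60, 0, 125) [-0.69  0.37  0.28  2.25 -0.05  0.06  1.41] 0.0
(60, 0, 125) [-2.52 -0.66  1.8   2.27  1.49  0.75  0.1 ] 0.0
(60, 0, 125) [-1.05  0.47  0.76  2.26  1.69 -0.23 -0.36] 0.0
(60, 0, 125) [-0.69  0.37  0.28  2.25  3.15 -0.06 -1.79] 0.0
(57, 0, 16) [-0.56  0.62  0.16  2.17 -0.06 -0.13  1.42] 0.0
(57, 0, 16) [-0.55  0.62  0.14  2.17 -0.11 -0.13  1.47] 0.0
(57, 0, 16) [-0.57  0.62  0.17  2.17 -0.   -0.13  1.37] 0.0
(57, 0, 16) [-0.58  0.62  0.18  2.17  0.05 -0.13  1.31] 0.0
(57, 0, 16) [-0.54  0.62  0.13  2.17 -0.16 -0.13  1.53] 0.0
(57, 0, 16) [-0.57  0.62  0.17  2.17  3.11  0.13 -1.75] 0.0
(57, 0, 28) [-0.57  0.59  0.16  2.18 -0.06 -0.11  1.42] 0.0
(57, 0, 28) [-0.56  0.59  0.15  2.18 -0.1  -0.11  1.47] 0.0
(57, 0, 28) [-0.57  0.6   0.17  2.19 -0.01 -0.11  1.37] 0.0
(57, 0, 28) [-0.58  0.6   0.18  2.19  0.04 -0.11  1.32] 0.0
(57, 0, 28) [-0.55  0.59  0.14  2.18 -0.15 -0.11  1.52] 0.0
(57, 0, 28) [-0.58  0.6   0.17  2.19  3.11  0.11 -1.75] 0.0
```

```bash
cat > ik.py <<'E'
from fk2 import *
M=np.array([[0,-1,0],[0,0,-1],[1,0,0.]])
lo=np.array([-2.91,-.3,-1.5,.17,-1.26,.2,-2.45]);hi=np.array([2.91,2.13,1.42,2.40,4.41,1.9,2.45])
def ik(X,R,seed,w=.003):
    seed=np.clip(seed,lo+1e-3,hi-1e-3)
    g=lambda q:np.r_[(fk(q,L)[0]-X)*10,Ro.from_matrix((fk(q,L)[1]@M).T@R).as_rotvec()*3,(q-seed)*w]
    z=least_squares(g,seed,bounds=(lo,hi)); return z.x,np.linalg.norm(z.fun[:6])
E
python3 - <<'E'
from ik import *
rng=np.random.default_rng(0)
for v in [(60,0,125),(57,0,16)]:
    S=[]
    for i in range(60):
        for RR in (SQ,SQ@np.diag([1,-1,-1])):
            q,e=ik(dk(*v),RR,rng.uniform(lo,hi))
            if e<.01: S.append(np.r_[q.round(2),RR is SQ])
    S=np.array(S); S=S[np.argsort(S[:,4])]; print(v,len(S)); print(S[::max(1,len(S)//22)])
E
```

```text
(60, 0, 125) 29
[[-0.28  0.36 -0.22  2.22  1.14  0.2   0.26  1.  ]
 [-0.28  0.36 -0.22  2.22  1.14  0.2   0.26  1.  ]
 [-0.28  0.36 -0.22  2.22  1.14  0.2   0.26  1.  ]
 [-0.28  0.36 -0.22  2.22  1.14  0.2   0.26  1.  ]
 [-0.28  0.36 -0.22  2.22  1.14  0.2   0.26  1.  ]
 [-0.28  0.36 -0.22  2.22  1.14  0.2   0.26  1.  ]
 [-0.28  0.36 -0.22  2.22  1.14  0.2   0.26  1.  ]
 [-0.28  0.36 -0.22  2.22  1.14  0.2   0.26  1.  ]
 [-0.28  0.36 -0.23  2.22  1.14  0.2   0.25  1.  ]
 [-0.28  0.36 -0.22  2.22  1.14  0.2   0.26  1.  ]
 [-0.28  0.36 -0.22  2.22  1.14  0.2   0.26  1.  ]
 [-0.25  0.36 -0.26  2.22  1.16  0.21  0.24  1.  ]
 [-0.25  0.36 -0.26  2.22  1.16  0.21  0.24  1.  ]
 [ 0.06  0.41 -0.64  2.2   1.31  0.37  0.14  1.  ]
 [ 0.06  0.42 -0.64  2.2   1.31  0.37  0.14  1.  ]
 [ 0.14  0.44 -0.75  2.2   1.34  0.42  0.12  1.  ]
 [ 0.41  0.6  -1.14  2.19  1.44  0.66  0.09  1.  ]
 [ 0.45  0.64 -1.21  2.19  1.45  0.72  0.09  1.  ]
 [ 0.52  0.73 -1.34  2.18  1.49  0.84  0.09  1.  ]
 [ 0.52  0.73 -1.34  2.18  1.49  0.85  0.09  1.  ]
 [ 0.52  0.74 -1.36  2.18  1.49  0.86  0.09  1.  ]
 [ 0.54  0.77
[... 1292 characters left out ...]
-0.16  2.16  2.11  0.2   2.45  0.  ]
 [-0.33  0.61 -0.14  2.16  2.13  0.2   2.43  0.  ]
 [-0.33  0.61 -0.14  2.16  2.13  0.2  -0.71  1.  ]
 [-0.33  0.61 -0.14  2.16  2.13  0.2  -0.71  1.  ]
 [-0.33  0.61 -0.14  2.16  2.13  0.2   2.43  0.  ]
 [-0.74  0.66  0.4   2.19  3.85  0.2   0.6   0.  ]
 [-0.74  0.66  0.4   2.19  3.85  0.2   0.6   0.  ]
 [-0.74  0.66  0.4   2.19  3.85  0.2   0.6   0.  ]
 [-0.74  0.66  0.4   2.19  3.86  0.2   0.6   0.  ]
 [-1.23  1.38  1.42  2.21  4.29  1.19 -0.22  0.  ]
 [-1.23  1.38  1.42  2.21  4.29  1.19 -0.22  0.  ]
 [-1.23  1.38  1.42  2.21  4.29  1.19 -0.22  0.  ]
 [-1.22  1.27  1.33  2.21  4.3   1.06 -0.17  0.  ]
 [-1.2   1.14  1.21  2.21  4.31  0.9  -0.11  0.  ]]
```

```bash
cat > sim.py <<'E'
from ik import *
from workcell import monitor
lo[5]=.165
def run(q,targets,n=12):
    for X,R in targets:
        p0,R0=fk(q,L);R0=R0@M; w=Ro.from_matrix(R0.T@R).as_rotvec()
        for i in range(1,n+1):
            q,e=ik(p0+(X-p0)*i/n,R0@Ro.from_rotvec(w*i/n).as_matrix(),q,.03)
        print(q.round(2),e.round(4))
    return q
if __name__=="__main__":
    q0=monitor.observe()["qpos"]; H=dk(60,0,125)
    print("direct");run(q0,[(H,SQ),(dk(57,0,16),SQ)])
    for a in (-35,-20,20,35):   # lean sideways about deck x (tool z)
        print(a);B=Ro.from_rotvec(np.radians(a)*np.array([1,0,0])).as_matrix()@down(14)
        P=H+[-.02,-.05,.06]
        run(q0,[(P,B),(H,SQ),(dk(57,0,16),SQ)])
E
python3 sim.py
```

```text
direct
[-0.37  0.36 -0.12  2.23  1.06  0.17  0.33] 0.001
[-0.16  0.63 -0.36  2.15  1.9   0.3  -0.44] 0.0001
-35
[-0.9   0.58  0.4   1.76  0.33  1.18  1.11] 0.0
[-0.37  0.36 -0.11  2.23  1.04  0.17  0.35] 0.0064
[-0.16  0.63 -0.36  2.15  1.9   0.3  -0.44] 0.0001
-20
[-0.73  0.46  0.3   1.81  0.21  1.05  1.24] 0.0
[-0.37  0.36 -0.11  2.23  1.04  0.17  0.35] 0.0064
[-0.16  0.63 -0.36  2.15  1.9   0.3  -0.44] 0.0001
20
[-0.01  0.38 -0.14  1.91 -0.39  0.85  1.93] 0.0
[-0.37  0.36 -0.11  2.23  1.05  0.17  0.34] 0.004
[-0.16  0.63 -0.36  2.15  1.9   0.3  -0.44] 0.0001
35
[ 0.29  0.45 -0.35  1.92 -0.62  0.87  2.21] 0.0
[-0.94  0.42  0.61  2.24 -1.11  0.17  2.45] 0.0582
[-0.75  0.64  0.42  2.09 -1.14  0.17  2.45] 0.3392
```

The wrist flex (q6) is near its lower limit at the goal. My fitted kinematics show a feasible branch with q5 around 1 to 2, so I'll go in small steps and watch the joints.

>>> {"api": "arm_command", "payload": {
  "delta_pos": [
    [0.05, 0.4, 0.1],
    [0.05, 0.4, 0.1],
    [0.05, 0.4, 0.1],
    [0, 0, 0]
  ],
  "rotation": [
    [-0.4, -0.15, 0.09],
    [-0.4, -0.15, 0.09],
    [-0.4, -0.15, 0.09],
    [0, 0, 0]
  ]
}}

```text
clock: 7.6
position: [0.5195, 0.1079, 0.1828]
tool_rot: [0.056, 1.194, 0.22]
force: [0.1, -0.4, -0.5]
grip_width: 0.0488
```

```bash
python3 - <<'E'
from h import *
plan(dk(60,0,125),SQ,n=5)
E
```

```text
now [0.5195 0.1079 0.1828] q [-0.46  0.34  0.14  2.21 -0.02  0.22  1.42] F [ 0.1 -0.4 -0.5] w 0.0488 t 7.6
shift mm tool [ 9.3 52.  22.7] rot deg [-4.46 -6.41  0.77]
5 rows, no coupling if turn small: [0.062 0.347 0.152] [-0.149 -0.214  0.026]
coupled [[0.06, 0.35, 0.15], [0.07, 0.34, 0.16], [0.07, 0.34, 0.16], [0.08, 0.34, 0.16], [0.08, 0.34, 0.17]]
```

>>> {"api": "arm_command", "payload": {
  "delta_pos": [
    [0.06, 0.35, 0.15],
    [0.06, 0.35, 0.15],
    [0.06, 0.34, 0.16],
    [0, 0.2, 0.1],
    [0, 0, 0]
  ],
  "rotation": [
    [-0.15, -0.2, 0.02],
    [-0.15, -0.2, 0.02],
    [-0.15, -0.2, 0.02],
    [-0.15, -0.2, 0.02],
    [0, 0, 0]
  ]
}}

```text
clock: 8.1
position: [0.5277, 0.1397, 0.1837]
tool_rot: [0.007, 1.131, 0.223]
force: [-0.0, -0.1, -0.3]
grip_width: 0.049
```

```bash
python3 - <<'E'
from h import *
plan(dk(60,0,125),SQ,n=5)
E
```

```text
now [0.5277 0.1397 0.1837] q [-0.44  0.34  0.03  2.22  0.46  0.16  0.94] F [-0.  -0.1 -0.3] w 0.049 t 8.1
shift mm tool [ 5.4 21.3 11. ] rot deg [-1.5  -2.8   0.56]
5 rows, no coupling if turn small: [0.036 0.142 0.073] [-0.05  -0.093  0.019]
coupled [[0.04, 0.14, 0.07], [0.04, 0.14, 0.07], [0.04, 0.14, 0.07], [0.04, 0.14, 0.07], [0.04, 0.14, 0.07]]
```

>>> {"api": "arm_command", "payload": {
  "delta_pos": [
    [0.04, 0.14, 0.07],
    [0.04, 0.14, 0.07],
    [0.04, 0.14, 0.07],
    [0.04, 0.14, 0.07],
    [0.04, 0.14, 0.07],
    [0, 0, 0],
    [0, 0, 0]
  ],
  "rotation": [
    [-0.05, -0.1, 0.02],
    [-0.05, -0.1, 0.02],
    [-0.05, -0.1, 0.02],
    [-0.05, -0.1, 0.02],
    [-0.05, -0.1, 0.02],
    [0, 0, 0],
    [0, 0, 0]
  ]
}}

```text
clock: 8.8
position: [0.535, 0.1582, 0.1821]
tool_rot: [-0.001, 1.084, 0.234]
force: [0.2, -0.1, -0.4]
grip_width: 0.0485
```

```bash
python3 - <<'E'
from h import *
plan(dk(60,0,100),SQ,n=5)
print(state()[0]["qpos"][5])
E
```

```text
now [0.535  0.1582 0.1821] q [-0.35  0.36 -0.12  2.22  1.05  0.17  0.34] F [ 0.2 -0.1 -0.4] w 0.0485 t 8.8
shift mm tool [24.3  5.   1.8] rot deg [-0.47 -0.09  0.27]
5 rows, no coupling if turn small: [0.162 0.033 0.012] [-0.016 -0.003  0.009]
0.16713889408664898
```

```bash
python3 - <<'E'
from h import *
from workcell import optics
p=optics.camera_params("wrist"); f=optics.grab_frame("wrist"); cv2.imwrite("pics/w2.png",cv2.convertScaleAbs(f[:,:,::-1],alpha=1.4))
for n,v in dict(ledL=(0,28,26),ledR=(0,-28,26),ledLo=(-10,28,26),ledRo=(-10,-28,26),dL=(-10,102,0),dR=(-10,-102,0)).items(): print(n,proj(p,dk(*v)).round(1))
E
```

```text
ledL [374.6 140.5]
ledR [276.3 141.4]
ledLo [375.2 122.3]
ledRo [275.7 123.2]
dL [487.9 121.3]
dR [162.6 124.3]
```

View pics/w2.png

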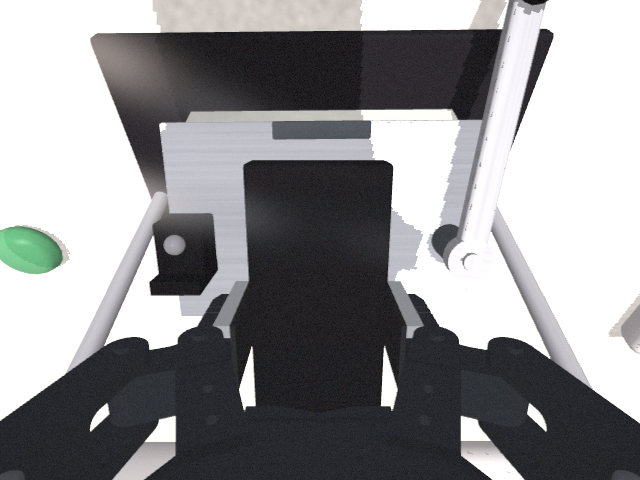

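The ledge is visible at px 272–371, rows 122–139, so the model is about 2 mm off towards -y. The plaque is held square and centred (244–392, near end at row 160). I'll correct the origin and find the plaque's end in the tool frame.

```bash
sed -i 's/^def dk/O=O+D@np.array([-.8,-1.6,0])\/1000\ndef dk/' h.py; python3 - <<'E'
from h import *
from workcell import optics
p=optics.camera_params("wrist"); s,t,R=state()
for uv in [(244,162),(392,162),(318,160)]:
    o,d=ray(p,np.array(uv,float)); k=((t-o)@R[:,0])/(d@R[:,0]); print((R.T@(o+k*d-t)*1000).round(1))
for n,v in dict(ledL=(0,28,26),ledR=(0,-28,26),dR=(-10,-102,0)).items(): print(n,proj(p,dk(*v)).round(1))
print(todk(t)); plan(dk(60,0,60),SQ)
E
```

```text
[  0.  -23.7 -55.8]
[ -0.   24.7 -55.7]
[  0.    0.5 -56.4]
ledL [371.8 139. ]
ledR [273.4 139.9]
dR [159.8 123. ]
[ 59.05450285  -3.19952261 124.37914905]
now [0.535  0.1583 0.1822] q [-0.35  0.36 -0.12  2.22  1.05  0.17  0.34] F [ 0.  -1.  -0.4] w 0.049 t 8.85
shift mm tool [64.4  3.5  1. ] rot deg [-0.46 -0.09  0.27]
3 rows, no coupling if turn small: [0.715 0.039 0.011] [-0.026 -0.005  0.015]
```

>>> {"api": "arm_command", "payload": {
  "delta_pos": [
    [0.3, 0.1, 0.03],
    [0.5, 0.02, 0],
    [0.5, 0, 0],
    [0.5, 0, 0],
    [0.3, 0, 0],
    [0, 0, 0],
    [0, 0, 0]
  ],
  "rotation": [
    [-0.08, -0.02, 0.05],
    [0, 0, 0],
    [0, 0, 0],
    [0, 0, 0],
    [0, 0, 0],
    [0, 0, 0],
    [0, 0, 0]
  ]
}}

```text
clock: 9.55
position: [0.565, 0.1661, 0.1254]
tool_rot: [-0.004, 1.084, 0.236]
force: [0.3, 0.6, -0.7]
grip_width: 0.049
```

```bash
python3 - <<'E'
from h import *
plan(dk(60,0,22),SQ,smax=.4)
print(todk(state()[1]),state()[0]["qpos"][5])
E
```

```text
now [0.565  0.1661 0.1254] q [-0.27  0.51 -0.22  2.18  1.7   0.2  -0.28] F [ 0.3  0.6 -0.7] w 0.049 t 9.55
shift mm tool [37.7  3.   0.3] rot deg [-0.19 -0.12  0.23]
4 rows, no coupling if turn small: [0.314 0.025 0.003] [-0.008 -0.005  0.01 ]
[59.75676485 -2.86272091 59.73313016] 0.1967556186650958
```

>>> {"api": "arm_command", "payload": {
  "delta_pos": [
    [0.3, 0.1, 0.01],
    [0.35, 0, 0],
    [0.35, 0, 0],
    [0.25, 0, 0],
    [0, 0, 0],
    [0, 0, 0]
  ],
  "rotation": [
    [-0.03, -0.02, 0.04],
    [0, 0, 0],
    [0, 0, 0],
    [0, 0, 0],
    [0, 0, 0],
    [0, 0, 0]
  ]
}}

```text
clock: 10.15
position: [0.582, 0.1719, 0.0946]
tool_rot: [-0.006, 1.081, 0.237]
force: [-0.5, -0.5, -0.5]
grip_width: 0.0488
```

```bash
python3 - <<'E'
from h import *
plan(dk(59,0,15),SQ,smax=.2)
print(todk(state()[1]),state()[0]["qpos"][5])
E
```

```text
now [0.582  0.1719 0.0946] q [-0.19  0.6  -0.31  2.15  1.87  0.27 -0.41] F [-0.5 -0.5 -0.5] w 0.0488 t 10.15
shift mm tool [ 9.1  1.3 -2.2] rot deg [-0.    0.07  0.19]
2 rows, no coupling if turn small: [ 0.151  0.022 -0.036] [-0.     0.006  0.016]
[61.1603325  -1.31684885 24.08835793] 0.26540791265891733
```

>>> {"api": "arm_command", "payload": {
  "delta_pos": [
    [0.15, 0.04, -0.05],
    [0.1, 0, -0.02],
    [0, 0, 0],
    [0, 0, 0]
  ],
  "rotation": [
    [0, 0, 0.03],
    [0, 0, 0],
    [0, 0, 0],
    [0, 0, 0]
  ]
}}

```text
clock: 10.55
position: [0.5833, 0.1737, 0.0875]
tool_rot: [-0.001, 1.08, 0.244]
force: [0.4, 0.1, -1.0]
grip_width: 0.0491
```

```bash
python3 - <<'E'
from h import *
plan(dk(57,0,14),SQ,smax=.2)
s,t,R=state();print(todk(t),D.T@s["force"])
E
```

```text
now [0.5833 0.1737 0.0875] q [-0.17  0.62 -0.34  2.14  1.91  0.28 -0.44] F [ 0.4  0.1 -1. ] w 0.0491 t 10.55
shift mm tool [ 3.  -0.1 -2.3] rot deg [0.03 0.12 0.01]
1 rows, no coupling if turn small: [ 0.101 -0.003 -0.078] [0.005 0.021 0.001]
[59.31886716  0.08161867 17.04467669] [-0.0641749   0.00314249 -1.04953248]
```

Now I'll ease down to contact.

>>> {"api": "arm_command", "payload": {
  "delta_pos": [
    [0.06, 0, -0.06],
    [0.05, 0, 0],
    [0, 0, 0],
    [0, 0, 0]
  ],
  "rotation": [
    [0, 0.02, 0],
    [0, 0, 0],
    [0, 0, 0],
    [0, 0, 0]
  ]
}}

```text
clock: 10.95
position: [0.5828, 0.1735, 0.0844]
tool_rot: [-0.002, 1.081, 0.244]
force: [0.3, -0.2, -0.8]
grip_width: 0.0489
```

```bash
python3 - <<'E'
from h import *
s,t,R=state();print(todk(t),D.T@s["force"],s["moment"])
E
```

```text
[5.73788823e+01 4.70332183e-02 1.45489116e+01] [-0.09907869 -0.26102359 -0.81207087] [-0.12600823  0.54272691  0.04612614]
```

>>> {"api": "arm_command", "payload": {
  "delta_pos": [
    [0.05, 0, 0],
    [0.03, 0, 0],
    [0, 0, 0],
    [0, 0, 0]
  ],
  "rotation": [
    [0, 0, 0],
    [0, 0, 0],
    [0, 0, 0],
    [0, 0, 0]
  ]
}}

```text
clock: 11.35
position: [0.5834, 0.1736, 0.0838]
tool_rot: [-0.003, 1.08, 0.243]
force: [-0.8, -0.1, -0.7]
grip_width: 0.0487
```

```bash
python3 - <<'E'
from h import *
s,t,R=state();print(todk(t),D.T@s["force"],s["moment"])
E
```

```text
[5.76659873e+01 1.33206250e-02 1.37581628e+01] [-1.07911287  0.05919712 -0.21407007] [-0.15604009  0.52944338  0.03133462]
```

>>> {"api": "arm_command", "payload": {
  "delta_pos": [
    [0.06, 0, 0],
    [0.06, 0, 0],
    [0, 0, 0]
  ],
  "rotation": [
    [0, 0, 0],
    [0, 0, 0],
    [0, 0, 0]
  ]
}}

```text
clock: 11.65
position: [0.5844, 0.1739, 0.0828]
tool_rot: [-0.004, 1.077, 0.242]
force: [0.1, -0.0, -1.5]
grip_width: 0.0487
```

```bash
python3 - <<'E'
from h import *
s,t,R=state();print(todk(t),D.T@s["force"],s["moment"])
E
```

```text
[58.07822504  0.06349908 12.36587624] [-0.59606504 -0.03580871 -1.42602803] [-0.10378304  0.48577355  0.00312011]
```

>>> {"api": "arm_command", "payload": {
  "delta_pos": [
    [0.05, 0, -0.03],
    [0.05, 0, -0.02],
    [0, 0, 0]
  ],
  "rotation": [
    [0, 0.03, 0],
    [0, 0, 0],
    [0, 0, 0]
  ]
}}

```text
clock: 11.95
position: [0.5845, 0.174, 0.083]
tool_rot: [-0.005, 1.075, 0.241]
force: [0.3, -1.1, -0.5]
grip_width: 0.0491
```

```bash
python3 - <<'E'
from h import *
s,t,R=state();print(todk(t),D.T@s["force"],s["moment"]);plan(dk(57,0,11),SQ)
E
```

```text
[5.82751228e+01 5.34730843e-02 1.24731090e+01] [-0.20275511 -1.17668939 -0.40333761] [-0.10266523  0.53406449 -0.00523954]
now [0.5845 0.174  0.083 ] q [-0.16  0.63 -0.36  2.14  1.94  0.3  -0.46] F [ 0.3 -1.1 -0.5] w 0.0491 t 11.95
shift mm tool [ 1.5 -0.  -1.3] rot deg [0.16 0.38 0.08]
1 rows, no coupling if turn small: [ 0.049 -0.002 -0.043] [0.026 0.064 0.014]
```

>>> {"api": "arm_command", "payload": {
  "delta_pos": [
    [0, 0, 0],
    [0, 0, 0],
    [0, 0, 0],
    [0, 0, 0],
    [0, 0, 0]
  ],
  "rotation": [
    [0, 0, 0],
    [0, 0, 0],
    [0, 0, 0],
    [0, 0, 0],
    [0, 0, 0]
  ],
  "gripper": -0.6
}}

```text
clock: 12.45
position: [0.5848, 0.1741, 0.0823]
tool_rot: [-0.005, 1.076, 0.241]
force: [0.0, -0.1, 0.0]
grip_width: 0.0683
```

```bash
python3 - <<'E'
from h import *
s,t,R=state();print(todk(t),D.T@s["force"],s["grip_width"])
E
```

```text
[58.19591348  0.10154164 11.73974992] [-0.00761938 -0.10210379  0.0049547 ] 0.0682563651062294
```

>>> {"api": "arm_command", "payload": {
  "delta_pos": [
    [-0.2, 0, 0],
    [-0.5, 0, 0],
    [-0.6, 0, 0],
    [-0.6, 0, 0],
    [-0.6, 0, 0],
    [-0.6, 0, 0],
    [-0.5, 0, 0],
    [0, 0, 0]
  ],
  "rotation": [
    [0, 0, 0],
    [0, 0, 0],
    [0, 0, 0],
    [0, 0, 0],
    [0, 0, 0],
    [0, 0, 0],
    [0, 0, 0],
    [0, 0, 0]
  ]
}}

```text
clock: 13.25
position: [0.5317, 0.1619, 0.1825]
tool_rot: [0.002, 1.075, 0.248]
force: [-0.9, -0.9, -1.1]
grip_width: 0.0686
```

```bash
python3 - <<'E'
from h import *
from workcell import optics
p=optics.camera_params("wrist"); f=optics.grab_frame("wrist"); cv2.imwrite("pics/w3.png",cv2.convertScaleAbs(f[:,:,::-1],alpha=1.6))
s,t,R=state();print(todk(t),s["qpos"].round(2))
for n,v in dict(ledL=(0,28,26),ledR=(0,-28,26),A=(0,25,14),B=(0,-25,14),C=(110,25,14),E=(110,-25,14)).items(): print(n,proj(p,dk(*v)).round(1))
E
```

```text
[ 57.08036918   1.04472956 125.00724121] [-0.25  0.36 -0.25  2.23  1.22  0.2   0.19]
ledL [363.7 141.2]
ledR [265.8 141.2]
A [356.4 140.1]
B [273.3 140.1]
C [351.9 306.1]
E [278.4 306.1]
```

View pics/w3.png

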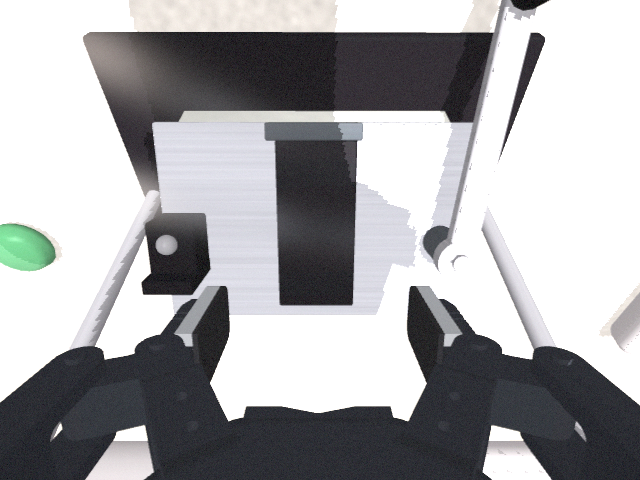

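The long plaque lies at px 276–356, its end against the ledge (265–363, row 139), flat and centred. On to the short plaque.

```bash
python3 - <<'E'
from h import *
plan([.433,-.300,.17],down(20),n=18)
E
```

```text
now [0.532  0.1619 0.1818] q [-0.25  0.36 -0.25  2.23  1.22  0.2   0.19] F [ 1.2  0.5 -0.4] w 0.0682 t 13.3
shift mm tool [ -89.3 -423.8 -188.9] rot deg [-5.78 28.39  1.4 ]
18 rows, no coupling if turn small: [-0.165 -0.785 -0.35 ] [-0.054  0.263  0.013]
coupled [[-0.17, -0.78, -0.35], [-0.16, -0.78, -0.36], [-0.15, -0.78, -0.37], [-0.14, -0.78, -0.38], [-0.13, -0.78, -0.38], [-0.12, -0.77, -0.39], [-0.11, -0.77, -0.4], [-0.1, -0.77, -0.41], [-0.09, -0.77, -0.41], [-0.08, -0.76, -0.42], [-0.07, -0.76, -0.43], [-0.06, -0.76, -0.43], [-0.05, -0.76, -0.44], [-0.04, -0.75, -0.44], [-0.02, -0.75, -0.45], [-0.01, -0.75, -0.45], [-0.0, -0.75, -0.46], [0.01, -0.74, -0.46]]
```

>>> {"api": "arm_command", "payload": {
  "delta_pos": [
    [-0.2, -0.4, -0.2],
    [-0.16, -0.78, -0.36],
    [-0.15, -0.78, -0.37],
    [-0.14, -0.78, -0.38],
    [-0.13, -0.78, -0.38],
    [-0.12, -0.77, -0.39],
    [-0.11, -0.77, -0.4],
    [-0.1, -0.77, -0.41],
    [-0.09, -0.77, -0.41],
    [-0.08, -0.76, -0.42]
  ],
  "rotation": [
    [-0.05, 0.26, 0.01],
    [-0.05, 0.26, 0.01],
    [-0.05, 0.26, 0.01],
    [-0.05, 0.26, 0.01],
    [-0.05, 0.26, 0.01],
    [-0.05, 0.26, 0.01],
    [-0.05, 0.26, 0.01],
    [-0.05, 0.26, 0.01],
    [-0.05, 0.26, 0.01],
    [-0.05, 0.26, 0.01]
  ],
  "gripper": -1
}}

```text
clock: 14.3
position: [0.4766, -0.0897, 0.1735]
tool_rot: [-0.022, 1.357, 0.28]
force: [0.2, 0.2, 0.5]
grip_width: 0.0853
```

```bash
python3 - <<'E'
from h import *
plan([.433,-.300,.16],down(20),n=9)
E
```

```text
now [ 0.4766 -0.0897  0.1735] q [ 0.77  0.43 -0.82  2.15  0.5   0.53  1.49] F [0.2 0.2 0.5] w 0.0853 t 14.3
shift mm tool [  -8.  -187.9 -104.8] rot deg [-2.69 12.27  0.56]
9 rows, no coupling if turn small: [-0.03  -0.696 -0.388] [-0.05   0.227  0.01 ]
coupled [[-0.03, -0.7, -0.39], [-0.02, -0.69, -0.39], [-0.01, -0.69, -0.4], [-0.0, -0.69, -0.4], [0.0, -0.69, -0.4], [0.01, -0.69, -0.41], [0.02, -0.68, -0.41], [0.03, -0.68, -0.41], [0.04, -0.68, -0.42]]
```

```bash
python3 - <<'E'
from sim import *
q0=monitor.observe()["qpos"]
q=run(q0,[(np.array([.433,-.3,.16]),down(20)),(np.array([.433,-.3,.014]),down(20)),(np.array([.433,-.3,.18]),down(20)),(dk(60,0,125),SQ),(dk(45,0,28),SQ)])
E
```

```text
[ 1.04  0.59 -0.76  1.91  0.53  0.86  1.93] 0.0
[ 0.91  0.8  -0.57  1.97  0.76  0.6   1.74] 0.0
[ 1.06  0.56 -0.78  1.89  0.5   0.89  1.96] 0.0
[-0.24  0.36 -0.27  2.22  1.17  0.22  0.23] 0.0014
[-0.13  0.61 -0.41  2.19  1.92  0.33 -0.45] 0.0001
```

The current branch stays within limits for the short plaque, so I'll continue.

>>> {"api": "arm_command", "payload": {
  "delta_pos": [
    [-0.03, -0.7, -0.39],
    [-0.02, -0.69, -0.39],
    [-0.01, -0.69, -0.4],
    [0, -0.69, -0.4],
    [0, -0.69, -0.4],
    [0.01, -0.69, -0.41],
    [0.02, -0.68, -0.41],
    [0.03, -0.6, -0.38],
    [0.04, -0.4, -0.24],
    [0, 0, 0]
  ],
  "rotation": [
    [-0.05, 0.23, 0.01],
    [-0.05, 0.23, 0.01],
    [-0.05, 0.23, 0.01],
    [-0.05, 0.23, 0.01],
    [-0.05, 0.23, 0.01],
    [-0.05, 0.23, 0.01],
    [-0.05, 0.23, 0.01],
    [-0.05, 0.23, 0.01],
    [-0.05, 0.23, 0.01],
    [0, 0, 0]
  ]
}}

```text
clock: 15.3
position: [0.4302, -0.3081, 0.1527]
tool_rot: [-2.679, 1.546, -2.349]
force: [0.5, 0.5, -0.8]
grip_width: 0.0858
```

```bash
python3 look.py pics/w4.png 45; python3 - <<'E'
from h import *
plan([.433,-.300,.16],down(20),n=3)
E
```

```text
(432, -302, 80, 49, 19, array([325., 229.]))
now [ 0.4303 -0.307   0.1528] q [ 1.03  0.59 -0.74  1.91  0.55  0.86  1.9 ] F [-0.3  0.7  0.9] w 0.0853 t 15.35
shift mm tool [-7.4  5.7  4.7] rot deg [-1.05 -1.2   0.58]
3 rows, no coupling if turn small: [-0.082  0.063  0.052] [-0.058 -0.067  0.032]
```

View pics/w4.png

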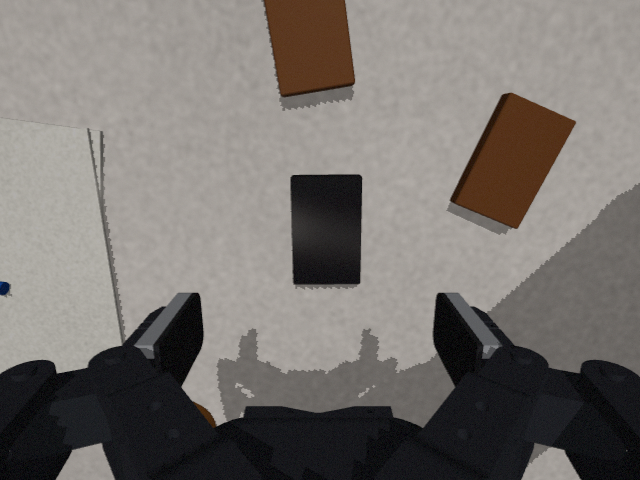

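The short black plaque is at px (326,230), square to the tool, with browns at (310,45) and (515,160) well clear. I'll descend at (432,-302).

```bash
python3 - <<'E'
from h import *
plan([.432,-.302,.045],down(19.5),n=5)
E
```

```text
now [ 0.4303 -0.307   0.1528] q [ 1.03  0.59 -0.74  1.91  0.55  0.86  1.9 ] F [-0.3  0.7  0.9] w 0.0853 t 15.35
shift mm tool [107.6   5.3   5.5] rot deg [-0.55 -1.2   0.59]
5 rows, no coupling if turn small: [0.717 0.035 0.037] [-0.018 -0.04   0.02 ]
```

>>> {"api": "arm_command", "payload": {
  "delta_pos": [
    [0.3, 0.1, 0.1],
    [0.7, 0.05, 0.06],
    [0.7, 0, 0],
    [0.7, 0, 0],
    [0.7, 0, 0],
    [0.4, 0, 0],
    [0, 0, 0],
    [0, 0, 0]
  ],
  "rotation": [
    [-0.05, -0.1, 0.05],
    [-0.04, -0.1, 0.05],
    [0, 0, 0],
    [0, 0, 0],
    [0, 0, 0],
    [0, 0, 0],
    [0, 0, 0],
    [0, 0, 0]
  ]
}}

```text
clock: 16.15
position: [0.435, -0.294, 0.0411]
tool_rot: [0.197, 1.562, 0.542]
force: [-0.2, -0.6, 1.2]
grip_width: 0.0851
```

```bash
python3 - <<'E'
from h import *
plan([.432,-.302,.014],down(19.5),n=3)
E
```

```text
now [ 0.435  -0.294   0.0411] q [ 0.93  0.75 -0.62  1.98  0.72  0.63  1.76] F [-0.2 -0.6  1.2] w 0.0851 t 16.15
shift mm tool [27.  -6.6 -5.8] rot deg [ 0.31  0.47 -0.09]
3 rows, no coupling if turn small: [ 0.3   -0.073 -0.064] [ 0.017  0.026 -0.005]
```

>>> {"api": "arm_command", "payload": {
  "delta_pos": [
    [0.1, -0.22, -0.19],
    [0.25, 0, 0],
    [0.3, 0, 0],
    [0.2, 0, 0],
    [0, 0, 0]
  ],
  "rotation": [
    [0.05, 0.08, -0.01],
    [0, 0, 0],
    [0, 0, 0],
    [0, 0, 0],
    [0, 0, 0]
  ]
}}

```text
clock: 16.65
position: [0.4325, -0.3038, 0.0154]
tool_rot: [-1.112, 1.568, -0.773]
force: [0.4, 0.9, -0.7]
grip_width: 0.0855
```

```bash
python3 - <<'E'
from h import *
plan([.432,-.302,.014],down(19.5),n=1)
E
```

```text
now [ 0.4325 -0.3038  0.0154] q [ 0.91  0.8  -0.57  1.97  0.76  0.6   1.74] F [ 0.4  0.9 -0.7] w 0.0855 t 16.65
shift mm tool [1.4 1.9 0.1] rot deg [-0.08  0.07  0.14]
1 rows, no coupling if turn small: [0.046 0.062 0.004] [-0.013  0.011  0.023]
```

>>> {"api": "arm_command", "payload": {
  "delta_pos": [
    [0.05, 0.05, 0],
    [0, 0, 0],
    [0, 0, 0],
    [0, 0, 0],
    [0, 0, 0],
    [0, 0, 0],
    [0, 0, 0],
    [0, 0, 0]
  ],
  "rotation": [
    [0, 0, 0],
    [0, 0, 0],
    [0, 0, 0],
    [0, 0, 0],
    [0, 0, 0],
    [0, 0, 0],
    [0, 0, 0],
    [0, 0, 0]
  ],
  "gripper": 1,
  "grip_force": 40
}}

```text
clock: 17.45
position: [0.4324, -0.3022, 0.0145]
tool_rot: [-1.078, 1.567, -0.739]
force: [-0.8, 0.1, 0.3]
grip_width: 0.0489
```

>>> {"api": "arm_command", "payload": {
  "delta_pos": [
    [-0.4, 0, 0],
    [-0.9, 0, 0],
    [-0.9, 0, 0],
    [-0.9, 0, 0],
    [-0.9, 0, 0],
    [-0.9, 0, 0],
    [-0.8, 0, 0],
    [0, 0, 0]
  ],
  "rotation": [
    [0, 0, 0],
    [0, 0, 0],
    [0, 0, 0],
    [0, 0, 0],
    [0, 0, 0],
    [0, 0, 0],
    [0, 0, 0],
    [0, 0, 0]
  ]
}}

```text
clock: 18.25
position: [0.4315, -0.2999, 0.1974]
tool_rot: [-0.872, 1.568, -0.53]
force: [0.5, -0.5, -0.6]
grip_width: 0.0491
```

```bash
python3 - <<'E'
from h import *
plan(dk(48,0,130),SQ,n=20)
E
```

```text
now [ 0.4315 -0.2999  0.1974] q [ 1.08  0.53 -0.8   1.88  0.47  0.92  1.97] F [ 0.5 -0.5 -0.6] w 0.0491 t 18.25
shift mm tool [ 15.1 401.2 239.4] rot deg [  5.54 -27.88  -1.27]
20 rows, no coupling if turn small: [0.025 0.669 0.399] [ 0.046 -0.232 -0.011]
coupled [[0.03, 0.67, 0.4], [0.03, 0.67, 0.4], [0.04, 0.67, 0.39], [0.05, 0.67, 0.39], [0.06, 0.68, 0.38], [0.07, 0.68, 0.38], [0.08, 0.68, 0.37], [0.09, 0.68, 0.37], [0.09, 0.68, 0.36], [0.1, 0.69, 0.36], [0.11, 0.69, 0.35], [0.12, 0.69, 0.34], [0.12, 0.69, 0.34], [0.13, 0.69, 0.33], [0.14, 0.69, 0.32], [0.15, 0.7, 0.32], [0.15, 0.7, 0.31], [0.16, 0.7, 0.3], [0.17, 0.7, 0.3], [0.17, 0.7, 0.29]]
```

>>> {"api": "arm_command", "payload": {
  "delta_pos": [
    [0.03, 0.67, 0.4],
    [0.03, 0.67, 0.4],
    [0.04, 0.67, 0.39],
    [0.05, 0.67, 0.39],
    [0.06, 0.68, 0.38],
    [0.07, 0.68, 0.38],
    [0.08, 0.68, 0.37],
    [0.09, 0.68, 0.37],
    [0.09, 0.68, 0.36],
    [0.1, 0.69, 0.36]
  ],
  "rotation": [
    [0.05, -0.23, -0.01],
    [0.05, -0.23, -0.01],
    [0.05, -0.23, -0.01],
    [0.05, -0.23, -0.01],
    [0.05, -0.23, -0.01],
    [0.05, -0.23, -0.01],
    [0.05, -0.23, -0.01],
    [0.05, -0.23, -0.01],
    [0.05, -0.23, -0.01],
    [0.05, -0.23, -0.01]
  ]
}}

```text
clock: 19.25
position: [0.4764, -0.0641, 0.1918]
tool_rot: [-0.026, 1.321, 0.26]
force: [-0.2, -0.4, -1.0]
grip_width: 0.0491
```

```bash
python3 - <<'E'
from h import *
plan(dk(48,0,130),SQ,n=10)
E
```

```text
now [ 0.4764 -0.0641  0.1918] q [ 0.75  0.38 -0.84  2.17  0.47  0.51  1.45] F [-0.2 -0.4 -1. ] w 0.0491 t 19.25
shift mm tool [ 34.6 200.7 101. ] rot deg [  2.27 -13.67  -0.49]
10 rows, no coupling if turn small: [0.115 0.669 0.337] [ 0.038 -0.228 -0.008]
coupled [[0.12, 0.67, 0.34], [0.12, 0.67, 0.33], [0.13, 0.67, 0.33], [0.14, 0.67, 0.32], [0.14, 0.67, 0.31], [0.15, 0.68, 0.31], [0.16, 0.68, 0.3], [0.16, 0.68, 0.29], [0.17, 0.68, 0.29], [0.18, 0.68, 0.28]]
```

>>> {"api": "arm_command", "payload": {
  "delta_pos": [
    [0.12, 0.67, 0.34],
    [0.12, 0.67, 0.33],
    [0.13, 0.67, 0.33],
    [0.14, 0.67, 0.32],
    [0.14, 0.67, 0.31],
    [0.15, 0.5, 0.2],
    [0.1, 0.4, 0.2],
    [0, 0, 0]
  ],
  "rotation": [
    [0.05, -0.23, -0.01],
    [0.05, -0.23, -0.01],
    [0.05, -0.23, -0.01],
    [0.04, -0.23, -0.01],
    [0.04, -0.23, -0.01],
    [0.04, -0.23, -0.01],
    [0.04, -0.2, -0.01],
    [0, 0, 0]
  ]
}}

```text
clock: 20.05
position: [0.5041, 0.0859, 0.1852]
tool_rot: [-0.002, 1.149, 0.254]
force: [-0.6, -0.6, 0.1]
grip_width: 0.0492
```

```bash
python3 - <<'E'
from h import *
plan(dk(48,0,130),SQ,n=6)
E
```

```text
now [0.5041 0.0859 0.1852] q [ 0.12  0.32 -0.5   2.26  0.84  0.24  0.73] F [-0.6 -0.6  0.1] w 0.0492 t 20.05
shift mm tool [17.6 65.6 31.4] rot deg [ 0.61 -3.84 -0.26]
6 rows, no coupling if turn small: [0.098 0.364 0.175] [ 0.017 -0.107 -0.007]
coupled [[0.1, 0.36, 0.17], [0.1, 0.36, 0.17], [0.1, 0.36, 0.17], [0.1, 0.37, 0.17], [0.1, 0.37, 0.17], [0.11, 0.37, 0.17]]
```

>>> {"api": "arm_command", "payload": {
  "delta_pos": [
    [0.1, 0.36, 0.17],
    [0.1, 0.36, 0.17],
    [0.1, 0.36, 0.17],
    [0.1, 0.37, 0.17],
    [0.1, 0.37, 0.17],
    [0.1, 0.35, 0.15],
    [0, 0, 0],
    [0, 0, 0]
  ],
  "rotation": [
    [0.02, -0.11, 0],
    [0.02, -0.11, 0],
    [0.02, -0.11, 0],
    [0.02, -0.11, 0],
    [0.02, -0.11, 0],
    [0.02, -0.1, 0],
    [0, 0, 0],
    [0, 0, 0]
  ]
}}

```text
clock: 20.85
position: [0.5213, 0.154, 0.1819]
tool_rot: [-0.002, 1.084, 0.239]
force: [-0.7, -0.7, -0.0]
grip_width: 0.0487
```

```bash
python3 - <<'E'
from h import *
from workcell import optics
p=optics.camera_params("wrist"); f=optics.grab_frame("wrist"); cv2.imwrite("pics/w5.png",cv2.convertScaleAbs(f[:,:,::-1],alpha=1.6))
plan(dk(45,0,75),SQ,n=4)
s,t,R=state();print(todk(t))
# near end of held plaque: darkest column block, first dark row along centre columns below the ledge
g=f.max(2)
for c in (300,316,330): print(c,[ (r,int(g[r,c])) for r in range(100,240,8)])
E
```

```text
now [0.5214 0.1539 0.182 ] q [-0.24  0.34 -0.25  2.25  1.2   0.2   0.2 ] F [-0.2 -0.1 -0.3] w 0.049 t 20.9
shift mm tool [55.9  4.2 -1.3] rot deg [-0.2  -0.09  0.14]
4 rows, no coupling if turn small: [ 0.466  0.035 -0.011] [-0.008 -0.004  0.006]
[ 46.36459514  -4.08854502 130.93417087]
300 [(100, 19), (108, 26), (116, 28), (124, 26), (132, 139), (140, 137), (148, 71), (156, 68), (164, 30), (172, 25), (180, 29), (188, 28), (196, 25), (204, 27), (212, 32), (220, 35), (228, 38), (236, 32)]
316 [(100, 20), (108, 25), (116, 23), (124, 24), (132, 139), (140, 137), (148, 68), (156, 66), (164, 31), (172, 34), (180, 26), (188, 25), (196, 27), (204, 22), (212, 27), (220, 31), (228, 35), (236, 31)]
330 [(100, 23), (108, 19), (116, 23), (124, 26), (132, 142), (140, 138), (148, 70), (156, 68), (164, 29), (172, 31), (180, 32), (188, 28), (196, 21), (204, 24), (212, 30), (220, 30), (228, 33), (236, 34)]
```

View pics/w5.png

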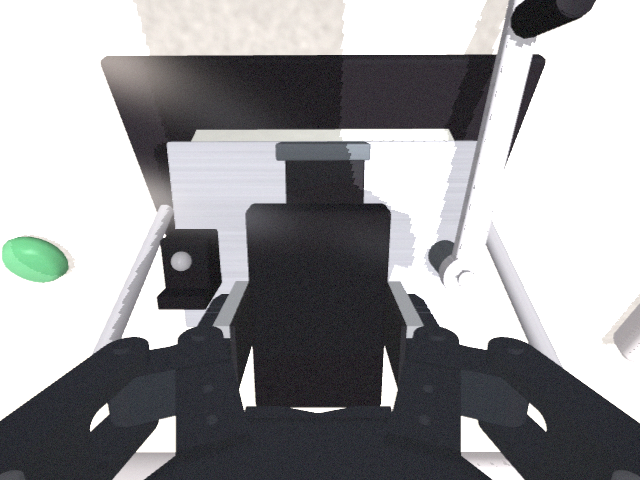

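```bash
python3 - <<'E'
from h import *
from workcell import optics
p=optics.camera_params("wrist"); s,t,R=state()
for uv in [(247,206),(390,206),(318,204.5)]:
    o,d=ray(p,np.array(uv,float)); k=((t-o)@R[:,0])/(d@R[:,0]); print((R.T@(o+k*d-t)*1000).round(1))
for n,v in dict(ledL=(0,28,26),ledR=(0,-28,26),pl=(2,25,14),pr=(2,-25,14)).items(): print(n,proj(p,dk(*v)).round(1))
E
```

```text
[ -0.  -23.5 -41.1]
[  0.   24.8 -41.1]
[  0.    0.5 -41.6]
ledL [371.2 160.8]
ledR [277.  161.2]
pl [363.8 162.3]
pr [283.8 162.6]
```

>>> {"api": "arm_command", "payload": {
  "delta_pos": [
    [0.3, 0.13, -0.04],
    [0.6, 0.02, 0],
    [0.6, 0, 0],
    [0.6, 0, 0],
    [0.5, 0, 0],
    [0.3, 0, 0],
    [0, 0, 0],
    [0, 0, 0]
  ],
  "rotation": [
    [-0.03, -0.01, 0.02],
    [0, 0, 0],
    [0, 0, 0],
    [0, 0, 0],
    [0, 0, 0],
    [0, 0, 0],
    [0, 0, 0],
    [0, 0, 0]
  ]
}}

```text
clock: 21.7
position: [0.5617, 0.1593, 0.1032]
tool_rot: [-0.002, 1.083, 0.231]
force: [0.4, 0.1, -0.9]
grip_width: 0.0485
```

```bash
python3 - <<'E'
from h import *
plan(dk(45,-.5,35),SQ,n=4)
s,t,R=state();print(todk(t))
E
```

```text
now [0.5617 0.1593 0.1032] q [-0.16  0.57 -0.34  2.2   1.9   0.28 -0.45] F [ 0.4  0.1 -0.9] w 0.0485 t 21.7
shift mm tool [ 7.3  8.2 -0.1] rot deg [-0.54 -0.03  0.36]
4 rows, no coupling if turn small: [ 0.061  0.068 -0.001] [-0.023 -0.001  0.015]
[45.02414578 -8.64766065 42.38100252]
```

>>> {"api": "arm_command", "payload": {
  "delta_pos": [
    [0, 0.27, 0],
    [0.12, 0, 0],
    [0.12, 0, 0],
    [0, 0, 0],
    [0, 0, 0]
  ],
  "rotation": [
    [-0.09, 0, 0.06],
    [0, 0, 0],
    [0, 0, 0],
    [0, 0, 0],
    [0, 0, 0]
  ]
}}

```text
clock: 22.2
position: [0.5633, 0.1685, 0.0983]
tool_rot: [-0.001, 1.08, 0.244]
force: [0.2, -0.2, -0.4]
grip_width: 0.0488
```

```bash
python3 - <<'E'
from h import *
plan(dk(44,-.5,29),SQ,n=1)
s,t,R=state();print(todk(t))
E
```

```text
now [0.5633 0.1685 0.0983] q [-0.17  0.58 -0.35  2.19  1.92  0.29 -0.46] F [ 0.2 -0.2 -0.4] w 0.0488 t 22.2
shift mm tool [ 7.3 -0.4 -2.1] rot deg [0.07 0.1  0.  ]
1 rows, no coupling if turn small: [ 0.244 -0.014 -0.07 ] [0.012 0.016 0.001]
[46.09284153 -0.09041949 36.31103823]
```

>>> {"api": "arm_command", "payload": {
  "delta_pos": [
    [0.14, 0, -0.06],
    [0.12, 0, -0.06],
    [0, 0, 0],
    [0, 0, 0]
  ],
  "rotation": [
    [0.01, 0.02, 0],
    [0, 0, 0],
    [0, 0, 0],
    [0, 0, 0]
  ]
}}

```text
clock: 22.6
position: [0.5641, 0.1689, 0.0897]
tool_rot: [-0.001, 1.081, 0.244]
force: [-7.3, -1.4, 14.6]
grip_width: 0.0489
```

```bash
python3 - <<'E'
from h import *
plan(dk(44,-.5,27),SQ,n=1)
s,t,R=state();print(todk(t),D.T@s["force"])
E
```

```text
now [0.5641 0.1689 0.0897] q [-0.15  0.6  -0.38  2.19  1.95  0.31 -0.49] F [-7.3 -1.4 14.6] w 0.0489 t 22.6
shift mm tool [ 1.2 -0.6  1.2] rot deg [0.03 0.07 0.01]
1 rows, no coupling if turn small: [ 0.042 -0.019  0.039] [0.005 0.012 0.001]
[42.81388552  0.05490852 28.24376964] [ 0.29874168  0.37146333 16.33649641]
```

Clean contact with the long plaque: 16 N along the normal at x 42.8, which puts the centre near 41.4. Releasing.

>>> {"api": "arm_command", "payload": {
  "delta_pos": [
    [-0.02, 0, 0],
    [0, 0, 0]
  ],
  "rotation": [
    [0, 0, 0],
    [0, 0, 0]
  ]
}}

```text
clock: 22.8
position: [0.5637, 0.1686, 0.0897]
tool_rot: [-0.001, 1.081, 0.244]
force: [0.2, -0.8, 0.1]
grip_width: 0.0487
```

>>> {"api": "arm_command", "payload": {
  "delta_pos": [
    [0, 0, 0],
    [0, 0, 0],
    [0, 0, 0],
    [0, 0, 0],
    [0, 0, 0]
  ],
  "rotation": [
    [0, 0, 0],
    [0, 0, 0],
    [0, 0, 0],
    [0, 0, 0],
    [0, 0, 0]
  ],
  "gripper": -0.6
}}

```text
clock: 23.3
position: [0.5637, 0.1685, 0.0892]
tool_rot: [-0.001, 1.082, 0.244]
force: [-0.6, 0.3, -0.2]
grip_width: 0.0686
```

>>> {"api": "arm_command", "payload": {
  "delta_pos": [
    [-0.15, 0, 0],
    [-0.4, 0, 0],
    [-0.5, 0, 0],
    [-0.5, 0, 0],
    [-0.5, 0, 0],
    [-0.5, 0, 0],
    [-0.5, 0, 0],
    [-0.3, 0, 0],
    [0, 0, 0]
  ],
  "rotation": [
    [0, 0, 0],
    [0, 0, 0],
    [0, 0, 0],
    [0, 0, 0],
    [0, 0, 0],
    [0, 0, 0],
    [0, 0, 0],
    [0, 0, 0],
    [0, 0, 0]
  ]
}}

```text
clock: 24.2
position: [0.515, 0.1573, 0.1834]
tool_rot: [0.006, 1.079, 0.251]
force: [-0.4, 0.2, 0.6]
grip_width: 0.0683
```

```bash
python3 - <<'E'
from h import *
from workcell import optics
p=optics.camera_params("wrist"); f=optics.grab_frame("wrist"); cv2.imwrite("pics/w6.png",cv2.convertScaleAbs(f[:,:,::-1],alpha=1.8))
s,t,R=state();print(todk(t),s["qpos"].round(2),s["grip_width"])
for n,v in dict(ledL=(0,28,26),ledR=(0,-28,26),A=(0,25,28),B=(0,-25,28),C=(80,25,28),E=(80,-25,28),L1=(110,25,14),L2=(110,-25,14)).items(): print(n,proj(p,dk(*v)).round(1))
E
```

```text
[ 42.19379791   0.68361464 134.19962639] [-0.25  0.34 -0.25  2.27  1.25  0.2   0.15] 0.06832657185539012
ledL [361.4 166.3]
ledR [268.9 166.5]
A [356.7 166.7]
B [273.5 166.9]
C [353.6 289.4]
E [277.5 289.7]
L1 [350.8 320. ]
L2 [280.6 320.3]
```

View pics/w6.png

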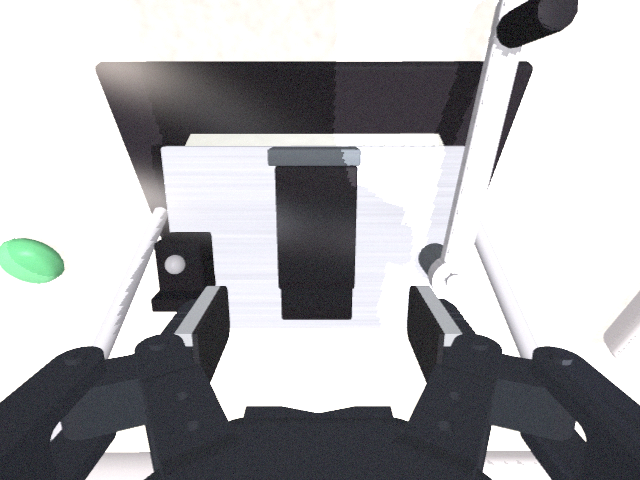

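Both plaques are seated: the short one at px 275–356, rows 166–289, and the long one's end at row 320, as predicted. Now the keeper: I'll measure the knob and check reach along the arc.

```bash
python3 - <<'E'
from sim import *
from workcell import optics
p=optics.camera_params("wrist")
for uv,z in (((556,11),82),((508,38),42)):
    o,d=ray(p,np.array(uv,float)); k=(z/1000-(D.T@(o-O))[2])/(D.T@d)[2]; X=todk(o+k*d); print(X.round(1),"q",np.arctan2(68-X[0],85-X[1]),np.hypot(68-X[0],85-X[1]))
print("from first look",todk([.4264,.2411,.068]))
q0=monitor.observe()["qpos"]
kn=lambda a,z=66:dk(68-140*np.sin(a),85-140*np.cos(a),z)
print(kn(1.69),kn(0))
for off in (0,10):
    R=SQ@Ro.from_euler("y",off,degrees=True).as_matrix()
    print(off); run(q0,[(kn(1.69,130),R)]+[(kn(a),R) for a in (1.69,1.2,.8,.4,0)],8)
E
```

```text
[-70.4 100.8  82. ] q 1.684371866761951 139.32337748533217
[-67.7 100.1  42. ] q 1.6816831076460506 136.53809233726395
from first look [-69.89887637 103.45510354  63.64037054]
[0.42481312 0.23884297 0.06956343] [0.58179965 0.11653949 0.13482303]
0
[ 0.22  0.93 -1.5   2.4   1.63  1.23 -0.43] 0.0966
[ 0.18  1.08 -1.37  2.39  1.84  1.27 -0.48] 0.0
[ 0.42  1.19 -1.5   2.4   1.84  1.33 -0.25] 0.0487
[ 0.57  1.15 -1.5   2.36  1.83  1.23 -0.09] 0.0
[ 0.65  1.11 -1.5   2.26  1.76  1.14  0.08] 0.0
[ 0.65  1.08 -1.5   2.13  1.68  1.11  0.22] 0.0
10
[-0.47  0.4  -0.37  2.35  1.13  0.33 -0.05] 0.0
[-0.5   0.56 -0.3   2.31  1.54  0.3  -0.41] 0.0002
[-0.37  0.54 -0.25  2.33  1.64  0.22 -0.35] 0.0
[-0.25  0.52 -0.22  2.27  1.3   0.17  0.12] 0.0004
[ 0.01  0.53 -0.45  2.16  0.99  0.3   0.54] 0.0001
[ 0.12  0.57 -0.57  2.02  0.84  0.44  0.75] 0.0
```

```bash
cat >> h.py <<'E'
def kn(a,z=66): return dk(68-140*np.sin(a),85-140*np.cos(a),z)
def T(off): return SQ@Ro.from_euler("y",off,degrees=True).as_matrix()
E
python3 - <<'E'
from h import *
plan(dk(-70.5,101.5,115),T(10),n=10)
E
```

```text
now [0.5152 0.1573 0.1829] q [-0.25  0.34 -0.25  2.27  1.25  0.2   0.15] F [0.1 0.4 0.8] w 0.0683 t 24.25
shift mm tool [  19.2  100.7 -112.8] rot deg [-0.04 10.16 -0.17]
10 rows, no coupling if turn small: [ 0.064  0.336 -0.376] [-0.001  0.169 -0.003]
coupled [[0.06, 0.34, -0.38], [0.07, 0.34, -0.37], [0.08, 0.34, -0.37], [0.08, 0.34, -0.37], [0.09, 0.34, -0.37], [0.1, 0.34, -0.37], [0.1, 0.34, -0.37], [0.11, 0.34, -0.37], [0.12, 0.34, -0.36], [0.12, 0.34, -0.36]]
```

>>> {"api": "arm_command", "payload": {
  "delta_pos": [
    [0.06, 0.34, -0.38],
    [0.07, 0.34, -0.37],
    [0.08, 0.34, -0.37],
    [0.08, 0.34, -0.37],
    [0.09, 0.34, -0.37],
    [0.1, 0.34, -0.37],
    [0.1, 0.34, -0.37],
    [0.11, 0.34, -0.37],
    [0.12, 0.3, -0.3],
    [0, 0, 0]
  ],
  "rotation": [
    [0, 0.2, 0],
    [0, 0.2, 0],
    [0, 0.2, 0],
    [0, 0.2, 0],
    [0, 0.2, 0],
    [0, 0.2, 0],
    [0, 0.2, 0],
    [0, 0.2, 0],
    [0, 0.1, 0],
    [0, 0, 0]
  ],
  "gripper": -1
}}

```text
clock: 25.25
position: [0.4042, 0.2326, 0.1146]
tool_rot: [0.009, 1.278, 0.256]
force: [0.1, -0.3, 0.4]
grip_width: 0.0853
```

```bash
python3 - <<'E'
from h import *
plan(dk(-70.5,101.5,100),T(10),n=4)
E
```

```text
now [0.4042 0.2326 0.1146] q [-0.44  0.43 -0.37  2.32  1.1   0.33  0.02] F [ 0.1 -0.3  0.4] w 0.0853 t 25.25
shift mm tool [15.9  0.9  1.5] rot deg [ 0.09 -1.21 -0.19]
4 rows, no coupling if turn small: [0.133 0.007 0.012] [ 0.004 -0.05  -0.008]
```

>>> {"api": "arm_command", "payload": {
  "delta_pos": [
    [0.3, 0.03, 0.04],
    [0.4, 0, 0],
    [0.4, 0, 0],
    [0.4, 0, 0],
    [0.15, 0, 0],
    [0, 0, 0]
  ],
  "rotation": [
    [0, -0.1, -0.03],
    [0, -0.1, 0],
    [0, 0, 0],
    [0, 0, 0],
    [0, 0, 0],
    [0, 0, 0]
  ]
}}

```text
clock: 25.85
position: [0.421, 0.2377, 0.0665]
tool_rot: [-0.004, 1.255, 0.242]
force: [-0.8, -0.4, -0.3]
grip_width: 0.0854
```

```bash
python3 - <<'E'
from h import *
from workcell import optics
plan(dk(-70.5,101.5,66),T(10),n=1)
p=optics.camera_params("wrist"); f=optics.grab_frame("wrist"); cv2.imwrite("pics/w7.png",cv2.convertScaleAbs(f[:,:,::-1],alpha=1.8))
E
```

```text
now [0.421  0.2377 0.0665] q [-0.53  0.56 -0.25  2.32  1.59  0.28 -0.46] F [-0.8 -0.4 -0.3] w 0.0854 t 25.85
shift mm tool [-1.8  0.   5.3] rot deg [0.09 0.08 0.04]
1 rows, no coupling if turn small: [-0.059  0.001  0.176] [0.016 0.013 0.007]
```

View pics/w7.png

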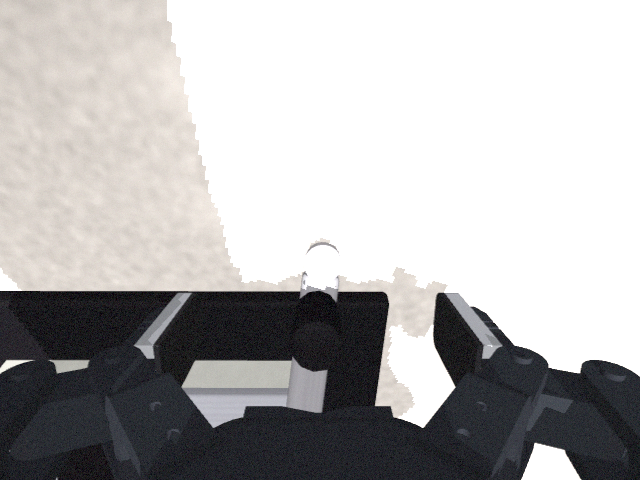

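The knob is at px (318,340), centred between the open fingers. I'll correct x by 5 mm and grip it.

>>> {"api": "arm_command", "payload": {
  "delta_pos": [
    [-0.04, 0, 0.15],
    [0, 0, 0],
    [0, 0, 0],
    [0, 0, 0],
    [0, 0, 0],
    [0, 0, 0],
    [0, 0, 0],
    [0, 0, 0],
    [0, 0, 0],
    [0, 0, 0]
  ],
  "rotation": [
    [0, 0, 0],
    [0, 0, 0],
    [0, 0, 0],
    [0, 0, 0],
    [0, 0, 0],
    [0, 0, 0],
    [0, 0, 0],
    [0, 0, 0],
    [0, 0, 0],
    [0, 0, 0]
  ],
  "gripper": 1,
  "grip_force": 40
}}

```text
clock: 26.9
position: [0.425, 0.2383, 0.0707]
tool_rot: [-0.002, 1.253, 0.242]
force: [-0.3, -0.3, 1.7]
grip_width: 0.0169
```

```bash
cat > kp.py <<'E'
from h import *
import sys
a1=float(sys.argv[1]); off=float(sys.argv[2]); n=int(sys.argv[3]); z=float(sys.argv[4]) if len(sys.argv)>4 else 66
s,p,R=state(); X=todk(p); a0=np.arctan2(68-X[0],85-X[1])
print("deck",X.round(1),"q",round(a0,3),"r",np.hypot(68-X[0],85-X[1]).round(1),"F",(D.T@s["force"]).round(1),"w",round(s["grip_width"],4),"qj",s["qpos"].round(2),"t",round(s["clock"],2))
w=np.degrees(Ro.from_matrix(R.T@T(off)).as_rotvec())/6/n; rows=[]; prev=p
for i in range(1,n+1):
    t=kn(a0+(a1-a0)*i/n,X[2]+(z-X[2])*i/n); Ri=R@Ro.from_rotvec(np.radians(6*w)*(i-1)).as_matrix()
    rows.append((Ri.T@(t-prev)/.03).round(2).tolist()); prev=t
print("rot",w.round(3)); print(rows)
E
python3 kp.py 1.3 10 8
```

```text
deck [-70.5 101.1  67. ] q 1.687 r 139.4 F [ 0.5 -0.2  1.6] w 0.0169 qj [-0.54  0.55 -0.24  2.31  1.54  0.27 -0.41] t 26.9
rot [0.001 0.004 0.001]
[[0.01, -0.22, -0.04], [0.01, -0.23, -0.01], [0.0, -0.23, 0.0], [0.0, -0.23, 0.01], [0.0, -0.22, 0.02], [-0.0, -0.22, 0.03], [-0.0, -0.22, 0.04], [-0.01, -0.22, 0.05]]
```

>>> {"api": "arm_command", "payload": {
  "delta_pos": [
    [0, -0.22, -0.02],
    [0, -0.25, -0.01],
    [0, -0.25, 0],
    [0, -0.25, 0.01],
    [0, -0.25, 0.02],
    [0, -0.25, 0.03],
    [0, -0.25, 0.05],
    [0, -0.25, 0.06]
  ],
  "rotation": [
    [0, 0, 0],
    [0, 0, 0],
    [0, 0, 0],
    [0, 0, 0],
    [0, 0, 0],
    [0, 0, 0],
    [0, 0, 0],
    [0, 0, 0]
  ]
}}

```text
clock: 27.7
position: [0.4426, 0.1777, 0.0716]
tool_rot: [0.002, 1.256, 0.25]
force: [-7.1, -0.6, 9.6]
grip_width: 0.0169
```

```bash
python3 kp.py 0.9 8 8 67
```

```text
deck [-67.9  38.   66.6] q 1.238 r 143.8 F [-1.7  1.1 11.8] w 0.0169 qj [-0.38  0.53 -0.24  2.34  1.69  0.22 -0.41] t 27.7
rot [ 0.004 -0.041 -0.002]
[[-0.03, -0.14, 0.18], [-0.01, -0.18, 0.07], [-0.02, -0.18, 0.08], [-0.02, -0.18, 0.09], [-0.02, -0.17, 0.1], [-0.02, -0.17, 0.1], [-0.02, -0.16, 0.11], [-0.02, -0.16, 0.12]]
```

>>> {"api": "arm_command", "payload": {
  "delta_pos": [
    [-0.05, -0.12, 0.16],
    [-0.02, -0.2, 0.1],
    [-0.02, -0.2, 0.1],
    [-0.02, -0.2, 0.1],
    [-0.02, -0.2, 0.12],
    [-0.02, -0.2, 0.13],
    [-0.02, -0.19, 0.14],
    [-0.02, -0.18, 0.15]
  ],
  "rotation": [
    [0, -0.04, 0],
    [0, -0.04, 0],
    [0, -0.04, 0],
    [0, -0.04, 0],
    [0, -0.04, 0],
    [0, -0.04, 0],
    [0, -0.04, 0],
    [0, -0.04, 0]
  ]
}}

```text
clock: 28.5
position: [0.4816, 0.1343, 0.0869]
tool_rot: [-0.004, 1.223, 0.242]
force: [-1.5, 0.3, -3.2]
grip_width: 0.0168
```

```bash
python3 kp.py 0.55 7 7 67
```

```text
deck [-36.5 -13.5  67.3] q 0.815 r 143.7 F [-2.7  0.7 -2.2] w 0.0168 qj [-0.24  0.51 -0.24  2.31  1.66  0.18 -0.24] t 28.5
rot [ 0.002 -0.025  0.001]
[[-0.03, -0.04, 0.21], [-0.02, -0.12, 0.13], [-0.02, -0.12, 0.13], [-0.02, -0.11, 0.14], [-0.02, -0.11, 0.14], [-0.02, -0.1, 0.14], [-0.02, -0.1, 0.15]]
```

>>> {"api": "arm_command", "payload": {
  "delta_pos": [
    [-0.03, -0.06, 0.2],
    [-0.02, -0.13, 0.16],
    [-0.02, -0.13, 0.16],
    [-0.02, -0.12, 0.17],
    [-0.02, -0.12, 0.17],
    [-0.02, -0.11, 0.18],
    [-0.02, -0.1, 0.18],
    [-0.02, -0.1, 0.2]
  ],
  "rotation": [
    [0, -0.03, 0],
    [0, -0.03, 0],
    [0, -0.03, 0],
    [0, -0.03, 0],
    [0, -0.03, 0],
    [0, -0.03, 0],
    [0, -0.03, 0],
    [0, -0.03, 0]
  ]
}}

```text
clock: 29.3
position: [0.5277, 0.1138, 0.1085]
tool_rot: [-0.006, 1.195, 0.238]
force: [-0.6, 2.6, -2.0]
grip_width: 0.0167
```

```bash
python3 kp.py 0.2 5 8 67
```

```text
deck [  8.6 -44.6  67.7] q 0.429 r 142.5 F [-0.9  2.7 -1.8] w 0.0167 qj [-0.12  0.5  -0.28  2.22  1.28  0.18  0.23] t 29.3
rot [ 0.    -0.031  0.003]
[[-0.01, 0.02, 0.16], [-0.01, -0.05, 0.12], [-0.01, -0.05, 0.12], [-0.01, -0.04, 0.13], [-0.01, -0.04, 0.13], [-0.01, -0.04, 0.13], [-0.01, -0.03, 0.13], [-0.01, -0.03, 0.13]]
```

>>> {"api": "arm_command", "payload": {
  "delta_pos": [
    [-0.02, 0, 0.16],
    [-0.01, -0.05, 0.16],
    [-0.01, -0.05, 0.16],
    [-0.01, -0.05, 0.16],
    [-0.01, -0.04, 0.16],
    [-0.01, -0.03, 0.16],
    [0, 0, 0]
  ],
  "rotation": [
    [0, -0.03, 0],
    [0, -0.03, 0],
    [0, -0.03, 0],
    [0, -0.03, 0],
    [0, -0.03, 0],
    [0, -0.03, 0],
    [0, 0, 0]
  ]
}}

```text
clock: 30.0
position: [0.5567, 0.1111, 0.1231]
tool_rot: [-0.008, 1.173, 0.235]
force: [-0.9, 5.2, -2.5]
grip_width: 0.0169
```

```bash
python3 kp.py 0.0 3 8 67
```

```text
deck [ 39.9 -54.2  67.7] q 0.2 r 142.0 F [-0.8  5.2 -2.4] w 0.0169 qj [-0.03  0.51 -0.37  2.16  1.15  0.23  0.4 ] t 30.0
rot [-0.    -0.047  0.004]
[[-0.01, 0.04, 0.13], [-0.01, -0.02, 0.11], [-0.01, -0.02, 0.12], [-0.01, -0.01, 0.12], [-0.01, -0.01, 0.12], [-0.0, -0.01, 0.12], [-0.0, -0.0, 0.12], [-0.0, -0.0, 0.12]]
```

>>> {"api": "arm_command", "payload": {
  "delta_pos": [
    [-0.01, 0.04, 0.14],
    [-0.01, 0, 0.15],
    [-0.01, 0, 0.15],
    [-0.01, 0, 0.15],
    [0, 0, 0.15],
    [0, 0, 0.15],
    [0, 0, 0.15]
  ],
  "rotation": [
    [0, -0.04, 0],
    [0, -0.04, 0],
    [0, -0.04, 0],
    [0, -0.04, 0],
    [0, -0.04, 0],
    [0, -0.04, 0],
    [0, 0, 0]
  ]
}}

```text
clock: 30.7
position: [0.5815, 0.115, 0.1358]
tool_rot: [-0.023, 1.154, 0.217]
force: [-30.8, -3.8, 0.5]
grip_width: 0.0164
```

```bash
python3 kp.py 0.0 3 4 67
```

```text
deck [ 67.9 -56.5  67.1] q 0.001 r 141.5 F [-26.9   3.8  14.9] w 0.0164 qj [ 0.    0.52 -0.41  2.11  1.09  0.27  0.47] t 30.7
rot [-0.005 -0.047  0.026]
[[0.0, 0.05, 0.0], [0.0, 0.0, 0.0], [0.0, 0.0, 0.0], [0.0, 0.0, 0.0]]
```

q is about 0.001 with the bar pushed firmly against its stop. Easing off, releasing and retreating square to the deck.

>>> {"api": "arm_command", "payload": {
  "delta_pos": [
    [0, 0, 0],
    [0, 0, 0]
  ],
  "rotation": [
    [0, 0, 0],
    [0, 0, 0]
  ]
}}

```text
clock: 30.9
position: [0.5807, 0.1149, 0.1356]
tool_rot: [-0.023, 1.155, 0.216]
force: [-3.1, -0.2, 1.8]
grip_width: 0.0163
```

>>> {"api": "arm_command", "payload": {
  "delta_pos": [
    [0, 0, 0],
    [0, 0, 0],
    [0, 0, 0],
    [0, 0, 0],
    [0, 0, 0],
    [0, 0, 0],
    [0, 0, 0]
  ],
  "rotation": [
    [0, 0, 0],
    [0, 0, 0],
    [0, 0, 0],
    [0, 0, 0],
    [0, 0, 0],
    [0, 0, 0],
    [0, 0, 0]
  ],
  "gripper": -0.5
}}

```text
clock: 31.6
position: [0.5823, 0.1145, 0.1365]
tool_rot: [-0.024, 1.153, 0.214]
force: [-0.9, -0.4, 0.8]
grip_width: 0.0639
```

```bash
python3 kp.py 0.0 3 4 67; python3 -c "
from h import *
plan(dk(40,-56,135),T(6))"
```

```text
deck [ 68.7 -57.1  67.5] q -0.005 r 142.1 F [-0.5 -0.2  1.1] w 0.0639 qj [ 0.    0.52 -0.41  2.11  1.08  0.27  0.48] t 31.6
rot [-0.009 -0.045  0.03 ]
[[0.0, 0.07, -0.01], [0.0, 0.0, -0.01], [0.0, 0.0, -0.01], [0.0, 0.0, -0.01]]
now [0.5823 0.1145 0.1365] q [ 0.    0.52 -0.41  2.11  1.08  0.27  0.48] F [-0.9 -0.4  0.8] w 0.0639 t 31.6
shift mm tool [-65.3   0.2 -33.5] rot deg [-0.24  1.91  0.7 ]
3 rows, no coupling if turn small: [-0.726  0.002 -0.372] [-0.013  0.106  0.039]
```

>>> {"api": "arm_command", "payload": {
  "delta_pos": [
    [-0.2, 0, 0],
    [-0.5, 0, 0],
    [-0.5, 0, 0],
    [-0.5, 0, -0.1],
    [-0.4, 0, -0.4],
    [-0.2, 0, -0.5],
    [0, 0, -0.3],
    [0, 0, 0]
  ],
  "rotation": [
    [0, 0, 0],
    [0, 0, 0],
    [0, 0, 0],
    [0, 0, 0],
    [0, 0, 0],
    [0, 0, 0],
    [0, 0, 0],
    [0, 0, 0]
  ]
}}

```text
clock: 32.4
position: [0.5171, 0.0995, 0.1875]
tool_rot: [-0.027, 1.153, 0.212]
force: [0.3, 0.6, 0.6]
grip_width: 0.0641
```

```bash
python3 - <<'E'
from h import *
from workcell import optics
p=optics.camera_params("wrist"); f=optics.grab_frame("wrist")
s,t,R=state();print(todk(t),s["qpos"].round(2),s["clock"],s["force"])
T_=optics.grab_frame("top");S=optics.grab_frame("side")
o=np.zeros((600,800,3),np.uint8)
o[:360,:480]=cv2.resize(f,(480,360)); o[:320,480:]=cv2.resize(S[140:300,240:400],(320,320))
o[360:,:320]=cv2.resize(T_[130:310,135:375],(320,240)); o[360:,400:720]=cv2.resize(S[240:450,180:460],(320,240))
cv2.imwrite("pics/f1.png",cv2.convertScaleAbs(o[:,:,::-1],alpha=1.6))
cv2.imwrite("pics/wf.png",f[:,:,::-1])
for n,v in dict(knobtop=(68,-55,82),knobbase=(68,-55,42),tip=(68,-83,42),tip1=(68-168*np.sin(.11),85-168*np.cos(.11),42),A=(0,25,28),B=(0,-25,28)).items(): print(n,proj(p,dk(*v)).round(1),(proj(p,dk(*v))*.75).round())
E
```

```text
[ 34.38678692 -55.70550574 143.79585203] [ 0.14  0.35 -0.56  2.22  0.9   0.31  0.62] 32.45 [ 1.03718844  0.12626022 -0.14565783]
knobtop [320.3 328.1] [240. 246.]
knobbase [320.7 300.4] [241. 225.]
tip [277.  300.3] [208. 225.]
tip1 [277.9 272.8] [208. 205.]
A [446.  191.9] [335. 144.]
B [367.6 192. ] [276. 144.]
```

View pics/f1.png

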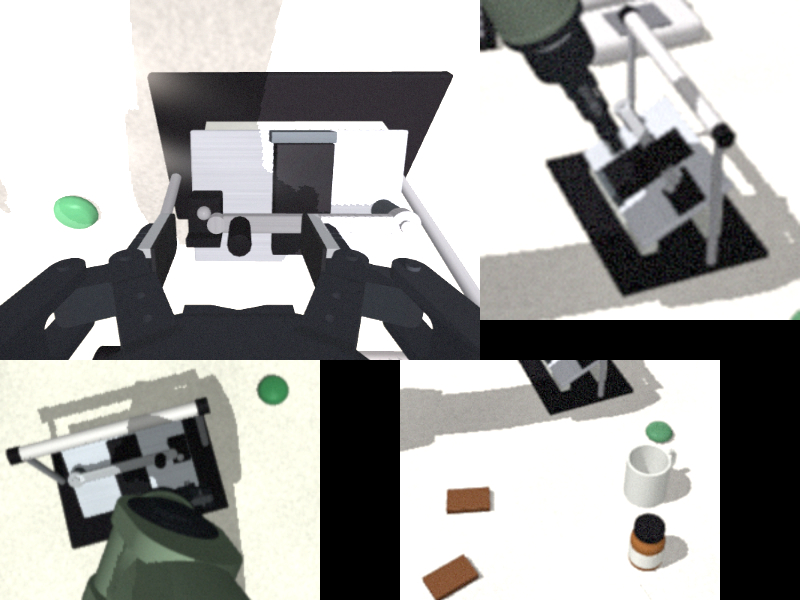

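```bash
python3 - <<'E'
from h import *
from workcell import optics
f=cv2.imread("pics/wf.png"); p=optics.camera_params("wrist"); g=f.max(2).astype(int)
for y in (-10,-30,-70):
    a,b=proj(p,dk(60,y,42)),proj(p,dk(76,y,42)); c=int(round((a[0]+b[0])/2)); print(y,"pred rows",a[1].round(1),b[1].round(1),"col",c,g[int(a[1])-12:int(b[1])+10,c].tolist(),int(a[1])-12)
s=state()[0];print(s["force"],abs(s["qd"]).max())
c=cv2.resize(f[230:350,220:580],None,fx=2.2,fy=2.2,interpolation=cv2.INTER_CUBIC);cv2.imwrite("pics/f2.png",cv2.convertScaleAbs(c,alpha=1.4))
E
```

```text
-10 pred rows 286.9 310.6 col 391 [26, 31, 32, 31, 28, 31, 24, 26, 23, 30, 48, 89, 90, 92, 103, 116, 118, 120, 118, 116, 119, 119, 119, 117, 120, 121, 117, 117, 118, 119, 121, 120, 121, 120, 117, 118, 105, 45, 27, 28, 24, 24, 22, 24, 30, 25] 274
-30 pred rows 286.8 310.5 col 359 [142, 141, 142, 141, 142, 141, 145, 144, 143, 140, 113, 89, 89, 92, 104, 115, 116, 118, 118, 118, 120, 122, 117, 117, 119, 118, 115, 117, 118, 120, 118, 118, 117, 118, 115, 115, 109, 132, 144, 143, 142, 142, 145, 144, 144, 145] 274
-70 pred rows 286.7 310.4 col 296 [21, 23, 15, 15, 15, 22, 22, 17, 13, 22, 29, 67, 88, 87, 88, 86, 93, 106, 122, 120, 120, 120, 119, 120, 120, 118, 121, 122, 120, 120, 119, 119, 118, 118, 118, 104, 52, 77, 104, 104, 124, 131, 131, 136, 138, 139] 274
[-0.41559671  0.93426929  0.67633626] 0.0065008300480858625
```

View pics/f2.png

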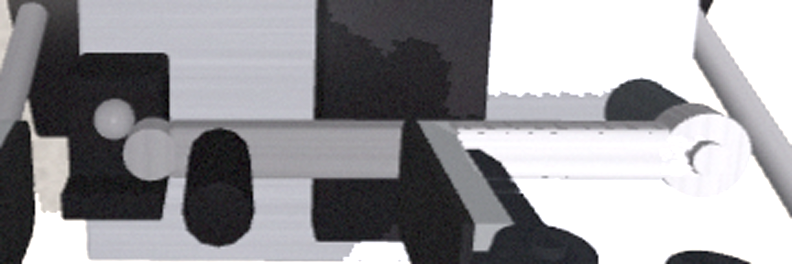

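The bar's edges (rows 287–310) match the shut prediction along its length. It is parallel to the ledge, the spring ball lies on its low side, and the gripper is clear. Handing in.

```bash
python3 -c "
from workcell import bot,monitor
print(monitor.observe()['clock']); print(bot.job_done())"
```

```text
32.55
the job is handed in; nothing more can be done
None
```

The stage is loaded and the job was handed in at 32.6 s on the robot's clock. It returned no verdict.

- **Plaques:** I laid the long plaque on the deck against the ledge, stacked the short one on top of it, and let both go. The wrist pictures after each placing matched the predicted seated outlines to within a few pixels (about 2 mm), flat and centred.
- **Keeper bar:** I gripped the knob and swung it along its arc until it stopped at q ≈ 0.00 with about 27 N against the stop. In the last picture the bar's edges match the fully shut prediction, past the spring ball.
- **Bystanders:** the jar, mug and pebble look undisturbed in the last side view; I did not measure their positions again.
- **Robot at hand-in:** the gripper stood clear of everything, with only about 1 N of sensor noise on the wrist.

Two things differed from plan. The first stage position was about 2 mm off sideways, which I corrected from the wrist camera before placing. When I set the long plaque down, the force reading showed no clear contact, so I relied on the arm having stopped moving and on the picture afterwards.

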